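# Slide the fire extinguisher into its counter bracket and drop the retaining bar

### The arm

A 7-joint arm with a two-finger parallel gripper is mounted at the origin on the work surface. World frame = base frame: x ahead of the robot, y to its left, z up, the work surface at z = 0. Lengths are in m, angles in degrees, forces in N, time in s.
With the tool pointing down it reaches from about 0.4 to 0.85 m from the base axis. Payload 4.5 kg.
Tool frame: the origin (TCP) lies on the centre line of the jaws, within the pads' length; the fingertips stand 19 mm ahead of it and the grasp point (between the pads) is the TCP; z points along the fingers, y is the direction in which the jaws open and shut (so a half turn about z gives the same grasp; the last joint's range is limited). The gripper opens to 85 mm and grips with 20 to 120 N. Pads are 22 mm wide; open, the fingers measure 114 mm over their backs; the gripper's body (76 mm by 85 mm) begins 54 mm behind the grasp point. The pads swing forward as they close: fully open they stand 13 mm farther back than shut.
Start: joints at [-70.543, 39.483, -11.15, 89.685, 9.013, 51.709, -12.324], TCP at [0.188, 0.596, 0.25] pointing down, gripper open.
Joint ranges: [-172.22, 172.22], [-26.19, 119.32], [-84.43, 86.54], [7.71, 146.69], [-57.33, 237.33], [2.42, 119.75], [-152.13, 152.13]. Speed limits (degrees/s): [147.25, 147.25, 180, 180, 180, 180, 180].

### API

Orientations are given as a 3x3 rotation matrix whose columns are the frame's x, y, z axes.
In Python, from cell import bot, eyes, workorder gives the robot as it stands.
- The arm moves only by the tool move_arm, never from a script. Its argument "rows" is a list that holds one entry, the list of rows, each a list of 7 numbers: the opening, from -1 (shut) to 1 (fully open), then the shift along the tool's x, y, z in m, then the turn, a rotation vector about the tool's x, y, z in degrees. In form: [[[grip, tx, ty, tz, rx, ry, rz], ...]]. A call has 1 to 20 rows; each row shifts and turns the pose as measured when the row begins, along the tool's axes as they then stand; what a row does not reach is not made up. A row lasts 1/12 s, in which the tool goes at most 41.7 mm and 7.16 degrees, less where a joint would pass 70% of its speed; a pose out of reach is approached as far as the arm can. A call is refused whole if a number of a shift passes 0.0417 or a number of a turn 7.16, either way. A call with a gripper value outside its range is refused whole. The fingers move at their own pace and stop on an object; "squeeze" is the grip in N (left out, the last holds). Time passes only in rows, so rows that do not move let the fingers close. It gives the time, the measured TCP pose, the force and the opening at its end, in the units of the state.
- bot.read_state(): the state, without advancing time (a new reading comes with each control period).
- eyes.read_camera(name): name is "scene" or "top" or "wrist"; returns the picture (420x560x3 uint8, red, green, blue); there is no depth.
- eyes.calibration(name): a dict with "vertical_fov" (degrees; the focal length in pixels is half the picture's height over the tangent of half this angle, whatever the lens; pixels are square), "cx", "cy" (the principal point, pixels), "R" (3x3) and "t" (3): a world point X has camera coordinates R X + t. Camera axes: x right, y down, z forward; pixel columns grow to the right and rows downward; lengths in m; the calibration is good to about 2 mm. A picture is of the moment at which its call begins: read the wrist's pose just before it. calibration takes no time and is no camera call; for the wrist camera it gives the pose at the moment of the call.
- workorder.finish_job(): hands the job in, once; it reports no verdict.
The state is a dict: "t": time; "qpos": joint angles; "joint_velocities": joint speeds; "joint_efforts": joint torques, N m; "position": TCP position; "ee_rot": TCP orientation; "contact_force": force on the tool from outside, world axes, zero at the start; "torque": the same for the moment, N m; "gripper_width": opening from 0.0 (shut) to 1.0 (fully open).
Only numpy, scipy, OpenCV 4.12 (cv2) and the standard library are available. Lean on these libraries where they do the work, as an engineer would, in place of code of your own. Each camera call takes 0.05 s, during which the arm holds its last target.

### The job

Gently slide the small fire extinguisher, upright on the counter, into its steel bracket until it stands fully home against the back plate, pushing it low on its body (below mid-height) so that it does not tip. Then push the bracket's raised retaining bar over and down across the front until it lies level in its rest. Do not grip, lift or carry the extinguisher, leave the other things on the counter where they stand, and finish clear of everything.

Things in the scene. Friction and masses are not known exactly. Their poses are not given: they have to be found in the camera images.
- extinguisher: Small red fire extinguisher: upright steel cylinder with a paper label, 62 mm in diameter up to 178 mm, then a neck and a brass valve with a black lever (reaches 45 mm from the axis along its own +x); 258 mm tall, 0.6 to 0.9 kg. Stands loose, centre of mass about half way up: pushed more than some 40 mm above the counter it may tip. Origin: centre of underside, z up; its yaw does not matter.
- dock: Steel U-bracket fixed to the counter, without a floor. Origin: on the counter, where the axis of the home extinguisher stands (2 mm short of touching the back). +x points into it (push direction), +y left, z up; the open mouth (-x) faces roughly to the robot's left. Inner faces: back plate x = +33 mm; side plates y = +-38 mm from x = -20 to +37; wider cheeks y = +-46 mm from x = -43 to -20. All 45 mm high.
- bar (a joint): Angle (rad) of the retaining bar about its hinge, which runs along the bracket's x: 0 = level across the mouth in its rest (a stop there), growing as it is raised; 1.57 upright, 1.85 the open stop, leaning out to the bracket's left (+y). Starts raised. Stiff hinge: stays where left; 0.08 N m turns it, so 1 to 2 N at mid-length.
- bar_hinge (a point): Hinge axis of the bar, 52 mm over the counter; in the bracket's frame at x = -46, y = +60 mm, on a post 62 mm high whose inner face is at y = +54 mm (x = -53 to -39).
- bar_end (a point): Centre of the bar's free end, 126 mm from the hinge axis. The bar is a square aluminium rod 10 x 10 mm; level, its top lies 57 mm over the counter and it spans x = -51 to -41 mm in the bracket's frame. Its rest is a fork-topped post 58 mm high at y = -52 to -60 mm, x = -56 to -36.
- glue: Bystander: white glue bottle with a cap, 60 across, 185 tall mm. Origin: centre of its underside. To be left alone.
- pen_cup: Bystander: dark metal cup of pens, 72 across, 100 tall (pens to about 165) mm. Origin: centre of its underside. To be left alone.
- tape_dispenser: Bystander: grey tape dispenser, 130 x 55, 80 tall mm. Origin: centre of its underside. To be left alone.
- stapler: Bystander: black and steel stapler, 140 x 34, about 60 tall mm. Origin: centre of its underside. To be left alone.
- staple_box: Bystander: red carton with a paper band, 90 x 55 x 40 mm. Origin: centre of its underside. To be left alone.
- notebooks: Bystander: stack of three notebooks, 152 x 107 x 33 mm. Origin: centre of its underside. To be left alone.
Things that resemble listed ones, but are neither listed nor needed, are in the scene too. Leave any blue or turquoise look-alike of the extinguisher alone. Leave any blue look-alike of the dock alone.

How it is judged (in metres and radians):
On the way, in this order (a step that is already met when the one before it is completed fails the run):
1. the extinguisher stands fully home in the bracket while the bar is still raised (x of extinguisher in the frame of dock between -0.007 and 0.006 m and y of extinguisher in the frame of dock between -0.01 and 0.01 m and angle between extinguisher's own z axis and vertical below 0.06 rad and height (world z) of extinguisher below 0.005 m and value of joint bar above 0.7 rad), for 0.2 s.
2. the bar lies down in its rest (value of joint bar below 0.08 rad), for 0.2 s.
At the end, for the whole second after the job is handed in: The extinguisher stands upright on the counter at rest, fully home in the bracket (not more than 7 mm short of the home point, within 10 mm sideways), and the bar lies level in its rest (within 0.08 rad) (x of extinguisher in the frame of dock between -0.007 and 0.006 m and y of extinguisher in the frame of dock between -0.01 and 0.01 m and angle between extinguisher's own z axis and vertical below 0.06 rad and height (world z) of extinguisher below 0.005 m and value of joint bar below 0.08 rad and linear speed of extinguisher below 0.02 m/s); the robot touches nothing.
It fails at once if the extinguisher is tipped by more than about 14 degrees (angle between extinguisher's own z axis and vertical above 0.25 rad).
It fails at once if the extinguisher is lifted off the counter (height (world z) of extinguisher above 0.012 m).
It fails at once if the extinguisher is gripped between the fingers, or rammed with more than 40 N ((contact force between the fingers and extinguisher above 1 N and horizontal distance between the grasp point and extinguisher below 0.018 m) or contact force between the fingers and extinguisher above 40 N).
It fails at once if the extinguisher is pushed above mid-height (contact force between the fingers and extinguisher above 1 N and height (world z) of the grasp point above 0.14 m).
It fails at once if another thing on the counter is moved by more than 15 mm (distance of any of glue, pen_cup, tape_dispenser, stapler, staple_box, notebooks from where it was at the start of the episode above 0.015 m).
It also fails if it takes over 58 s, if anything falls off the work surface, if the arm or the gripper's body presses on something with over 40 N, if the wrist force passes 120 N, or if a joint passes its speed limit or range.

## Working session

There is one attempt and no reset: what is moved stays moved. The work goes in short steps, Python scripts to look and compute and a tool call to move; the robot and the scene stay as the last step left them, time stands still between calls to the robot, and variables do not carry over. Pictures are saved under pics/ and viewed, and the job is handed in when it is done.

Besides the shell and the picture viewer there is one more tool, called after ">>>" as name(argument=value, ...), one argument or row to a line, values as JSON. move_arm: Moves the arm, as the interface text tells. Its arguments: {"type":"object","properties":{"rows":{"type":"array"},"squeeze":{"type":"number"}},"required":["rows"]}

```bash
mkdir -p pics; ls; python3 - <<'E'
from cell import bot, eyes, workorder
import cv2
s=bot.read_state(); print(s)
for n in ("scene","top","wrist"):
    c=eyes.calibration(n); print(n,c)
    cv2.imwrite(f"pics/{n}0.png",eyes.read_camera(n)[:,:,::-1])
E
```

```text
pics
{'t': 0.0, 'qpos': array([-70.54218311,  39.53311683, -11.14425985,  89.74720139,
         9.01199382,  51.71080197, -12.32300935]), 'joint_velocities': array([-0.07991856, -0.06802644,  0.01801732, -0.05180898,  0.15569311,
       -0.01299946, -0.04577155]), 'joint_efforts': array([-2.51969777e-04, -5.39604664e+01, -1.26703497e+00, -1.58545429e+01,
        9.01290507e-03,  9.36849421e-03,  6.72607911e-06]), 'position': array([0.18801994, 0.59537434, 0.24947367]), 'ee_rot': array([[-9.53634966e-01,  3.00965380e-01, -4.37453415e-04],
       [ 3.00965664e-01,  9.53633169e-01, -1.85703740e-03],
       [-1.41733881e-04, -1.90259426e-03, -9.99998180e-01]]), 'contact_force': array([ 0.23099398, -0.18888594,  0.86213347]), 'torque': array([0.01709793, 0.04987486, 0.02726333]), 'gripper_width': 1.001749751648561}
scene {'vertical_fov': 53.75714273731573, 'cx': 281.1695033628151, 'cy': 205.24669361494358, 'R': array([[ 0.76712935,  0.64146089, -0.00636378],
       [ 0.44768894, -0.54244788, -0.71086209],
       [-0.45944225,  0.54247418, -0.70330263]]), 't': array([-0.40583538, -0.17383582,  1.33161877])}
top {'vertical_fov': 43.410181352753604, 'cx': 274.2258987391719, 'cy': 217.85330219623526, 'R': array([[-0.00164798, -0.999681  , -0.025203  ],
       [-0.9949185 ,  0.00417628, -0.10059689],
       [ 0.10067005,  0.02490915, -0.994608  ]]), 't': array([0.01474588, 0.50100123, 1.35319607])}
wrist {'vertical_fov': 60.23875563614267, 'cx': 274.16230242078893, 'cy': 205.73311426508695, 'R': array([[ 0.30164706,  0.95341819, -0.00167447],
       [ 0.91306832, -0.28837454,  0.28835112],
       [ 0.27443633, -0.08850918, -0.95752328]]), 't': array([-0.6235323 , -0.03660734,  0.37969258])}
```

View pics/scene0.png

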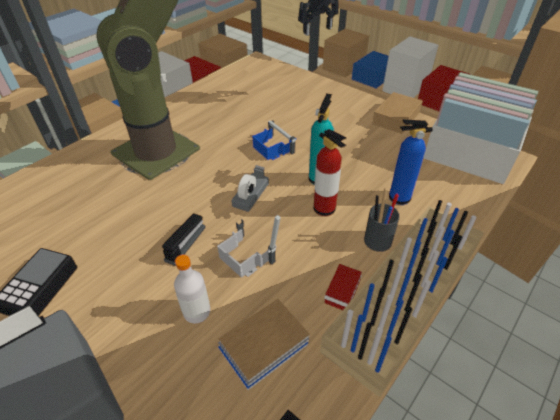

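View pics/top0.png

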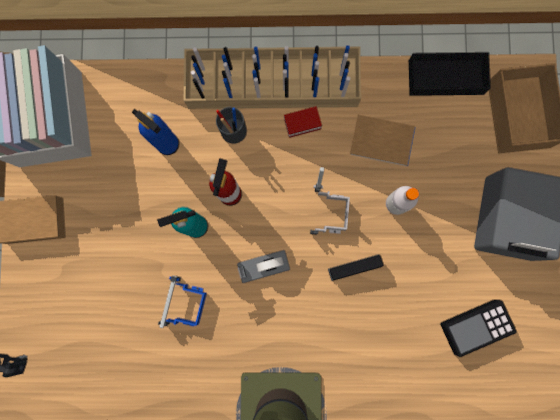

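View pics/wrist0.png

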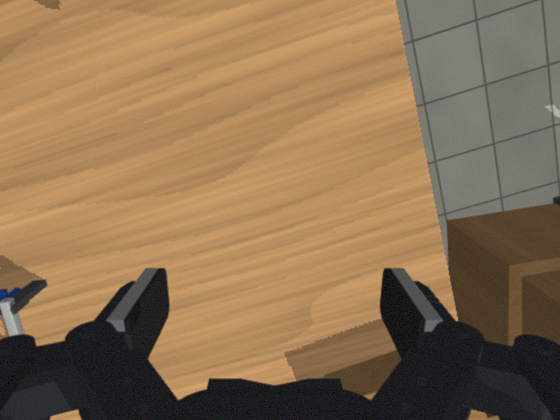

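```bash
python3 - <<'E'
import cv2
a=cv2.imread("pics/top0.png"); cv2.imwrite("pics/topz.png",cv2.resize(a[140:280,180:380],None,fx=4,fy=4,interpolation=cv2.INTER_CUBIC))
a=cv2.imread("pics/scene0.png"); cv2.imwrite("pics/scz.png",cv2.resize(a[190:290,190:310],None,fx=6,fy=6,interpolation=cv2.INTER_CUBIC))
cv2.imwrite("pics/scz2.png",cv2.resize(a[90:230,280:420],None,fx=4,fy=4,interpolation=cv2.INTER_CUBIC))
E
```

```text
(no output)
```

View pics/topz.png

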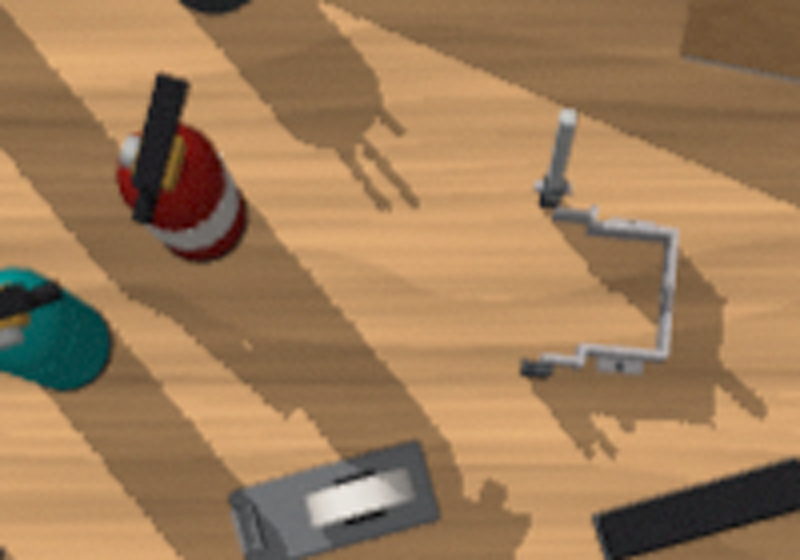

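View pics/scz.png

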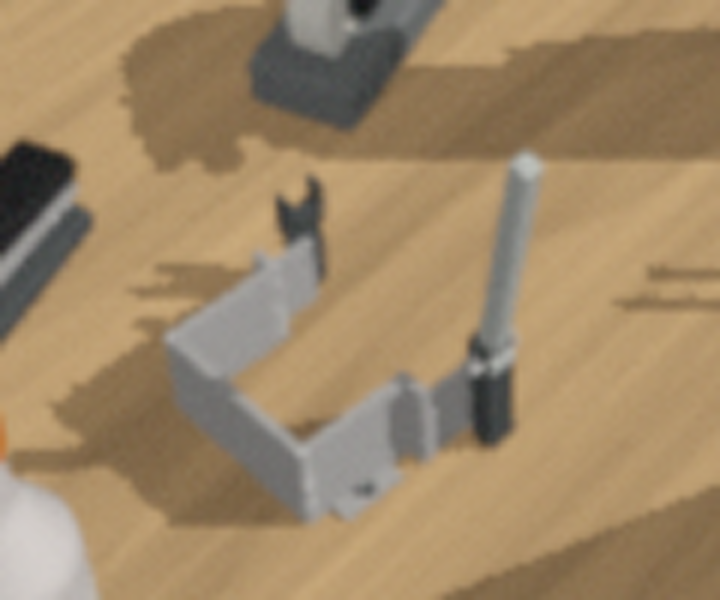

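View pics/scz2.png

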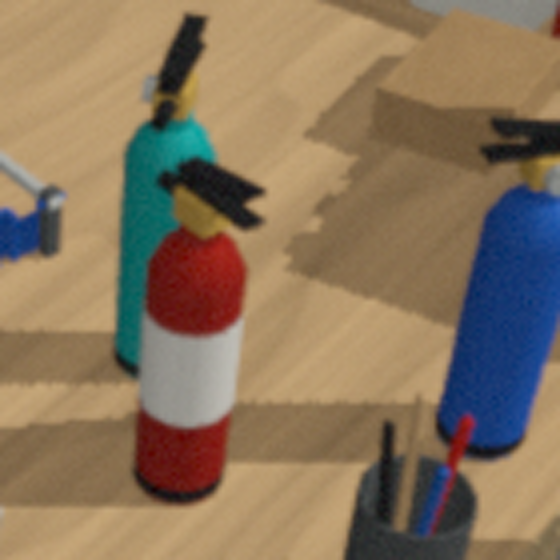

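```bash
cat > h.py <<'E'
from cell import bot, eyes, workorder
import numpy as np, cv2
from scipy.optimize import least_squares
def proj(n,X,c=None):
    c=c or eyes.calibration(n); X=np.atleast_2d(X)
    f=210/np.tan(np.radians(c['vertical_fov']/2))
    p=X@c['R'].T+c['t']; return np.c_[f*p[:,0]/p[:,2]+c['cx'], f*p[:,1]/p[:,2]+c['cy']]
def dock2w(d,P):
    P=np.atleast_2d(np.array(P,float)); c,s=np.cos(d[2]),np.sin(d[2])
    return np.c_[d[0]+c*P[:,0]-s*P[:,1], d[1]+s*P[:,0]+c*P[:,1], P[:,2]]
E
cat > fit.py <<'E'
from h import *
tp=lambda u,v:(180+(u+.5)/4-.5,140+(v+.5)/4-.5)
sp=lambda u,v:(190+(u+.5)/6-.5,190+(v+.5)/6-.5)
T=[((.037,.042,.045),tp(678,232)),((.037,-.042,.045),tp(665,358)),((-.046,-.056,.058),tp(537,366))]
S=[((.037,-.042,.045),sp(168,340)),((.037,.042,.045),sp(308,452)),((.037,.042,0),sp(308,522)),((-.046,.06,.055),sp(492,352)),((-.046,.06,0.0),sp(492,435))]
def res(d):
    r=[]
    for n,L in(("top",T),("scene",S)):
        r.append((proj(n,dock2w(d,[a for a,_ in L]))-np.array([b for _,b in L])).ravel())
    return np.concatenate(r)
o=least_squares(res,[.6,-.1,-1.5],loss='soft_l1'); d=o.x
print("dock",d,np.degrees(d[2])); print(o.fun.round(1))
# bar end
def rb(a): 
    q=dock2w(d,[(-.046,.06+.126*np.cos(np.pi-a[0]),.052+.126*np.sin(a[0]))])
    return np.r_[(proj("top",q)-tp(567,117)).ravel(),(proj("scene",q)-sp(526,163)).ravel()]
o=least_squares(rb,[1.7]);print("bar",o.x,o.fun)
# extinguisher mask
E={}
for n,box in(("top",(200,160,250,210)),("scene",(308,130,350,220))):
    im=cv2.imread(f"pics/{n}0.png").astype(int); b,g,r=im[...,0],im[...,1],im[...,2]
    m=((r>70)&(r>2.2*g)&(r>2.2*b))
    M=np.zeros(m.shape,np.uint8); x0,y0,x1,y1=box; M[y0:y1,x0:x1]=m[y0:y1,x0:x1]*255
    E[n]=cv2.convexHull(np.argwhere(M)[:,::-1].astype(np.int32)).reshape(-1,2).astype(float)
th=np.linspace(0,2*np.pi,72)
def hull(n,e):
    P=np.concatenate([np.c_[e[0]+.031*np.cos(th),e[1]+.031*np.sin(th),0*th+z] for z in(0.004,.165)])
    return cv2.convexHull(proj(n,P).astype(np.float32))
def re(e):
    # lines: silhouettes - signed distance of observed hull pts; near-bottom & sides only
    r=[]
    for n in E:
        H=hull(n,e)
        top=proj(n,[[e[0],e[1],.16]])[0]; bot_=proj(n,[[e[0],e[1],0]])[0]; ax=(bot_-top)
        for p in E[n]:
            t=(p-top)@ax/(ax@ax)
            if t>0.1: r.append(cv2.pointPolygonTest(H,(float(p[0]),float(p[1])),True)-.5)
            else: r.append(0)
    return np.array(r)
def fixed(e): return re(e)
from scipy.optimize import minimize
o=minimize(lambda e:np.abs(re(e)).sum(),[.67,.15],method='Nelder-Mead');e=o.x
print("ext",e,re(e).round(1))
c,s=np.cos(d[2]),np.sin(d[2]);v=e-d[:2]
print("ext in dock",c*v[0]+s*v[1],-s*v[0]+c*v[1])
out=[]
for n in("top","scene"):
    im=cv2.imread(f"pics/{n}0.png"); k=3 ;im=cv2.resize(im,None,fx=k,fy=k)
    D=lambda P,col:[cv2.circle(im,tuple(int(x) for x in (q+.5)*k-.5),2,col,-1) for q in proj(n,dock2w(d,P))]
    D([(x,y,.045) for x,y in((.033,.038),(.033,-.038),(-.02,.038),(-.02,-.038),(-.043,.046),(-.043,-.046),(-.02,.046),(-.02,-.046))],(0,255,0))
    D([(0,0,0),(-.046,.06,.052),(-.056,-.052,.058),(-.036,-.06,.058)],(255,0,255))
    cv2.polylines(im,[((hull(n,e)+.5)*k-.5).astype(np.int32)],True,(255,255,0),1)
    cv2.imwrite(f"pics/ov_{n}.png",im[450:750,540:1140] if n=="top" else im[380:880,560:1060])
E
python3 fit.py
```

```text
dock [ 0.51560083 -0.13725568 -1.66453059] -95.37057795761932
[-0.9 -1.3 -0.2 -0.4 -0.8 -0.3 -1.  -0.5 -1.4  0.9  0.1  0.8 -0.5 -0.8
 -0.  -0.2]
bar [1.74722256] [-0.87505314 -0.40952029 -0.32985237 -0.09827717]
ext [0.56584366 0.14237981] [-1.9 -0.7  0.1  1.8  2.7  0.   0.   0.   0.   0.   0.   0.   0.  -3.4
  0.   0.1  0.3 -0.   0.   0.1  0.2  0.2  0.3  0.2 -0.   0.   0.   0.
  0.   0.   0.   0.   0.   0. ]
ext in dock -0.28311051981449376 0.02384920573050417
```

View pics/ov_top.png

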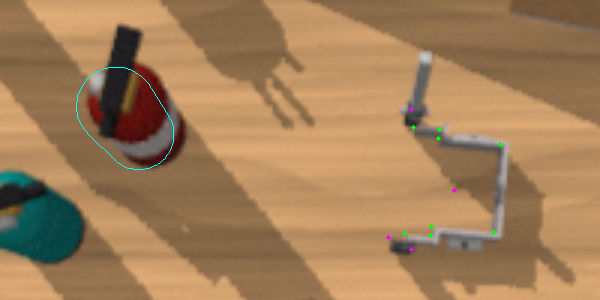

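View pics/ov_scene.png

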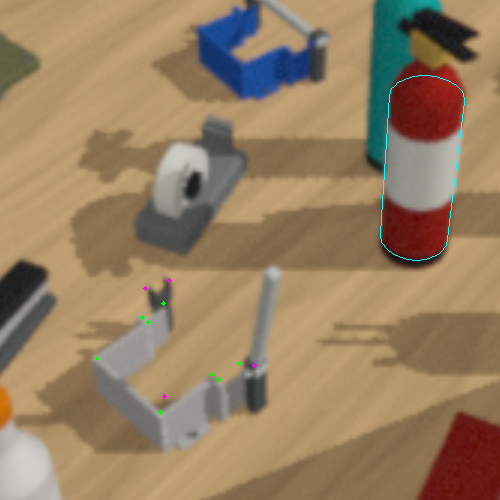

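```bash
cat > fit2.py <<'E'
from h import *
th=np.linspace(0,2*np.pi,360)
def re(e):
    C=np.c_[e[0]+.031*np.cos(th),e[1]+.031*np.sin(th),0*th]
    s=proj("scene",C);t=proj("top",C)
    return np.array([s[:,1].max()-214.9,s[:,0].min()-314.0,s[:,0].max()-335.1,t[:,0].max()-241.4,t[:,1].max()-205.2])
o=least_squares(re,[.57,.12]);print(o.x,o.fun.round(2)); e=o.x
for n in("top","scene"):
    k=4;im=cv2.resize(cv2.imread(f"pics/{n}0.png"),None,fx=k,fy=k)
    for z in(0,.178):
        C=np.c_[e[0]+.031*np.cos(th),e[1]+.031*np.sin(th),0*th+z]
        cv2.polylines(im,[((proj(n,C)+.5)*k-.5).astype(np.int32)],True,(255,255,0),1)
    cv2.imwrite(f"pics/ov2_{n}.png",im[580:880,780:1080] if n=="top" else im[500:900,1200:1440])
E
python3 fit2.py; python3 -c "
import cv2,numpy as np
a=cv2.imread('pics/ov2_top.png');b=cv2.imread('pics/ov2_scene.png');c=np.zeros((400,540,3),np.uint8);c[:300,:300]=a;c[:,300:]=b;cv2.imwrite('pics/ov2.png',c)"
```

```text
[0.5696884  0.13595911] [ 1.16 -1.19  0.25 -1.19 -0.2 ]
```

View pics/ov2.png

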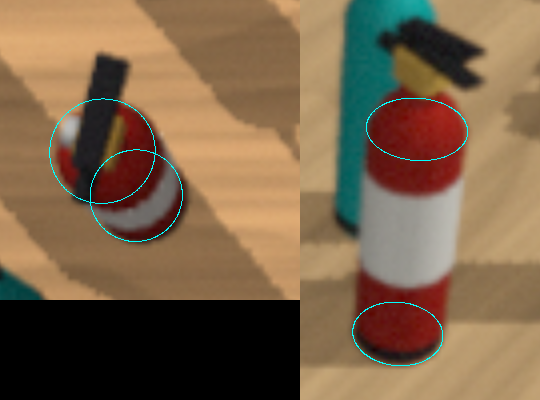

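```bash
cat > obs.py <<'E'
from h import *
s=bot.read_state(); c=eyes.calibration("wrist"); R=s['ee_rot']
C=-c['R'].T@c['t']; print("cam in tool",R.T@(C-s['position']),"view dir in tool",R.T@c['R'][2])
def ground(n,uv,z=0):
    c=eyes.calibration(n); f=210/np.tan(np.radians(c['vertical_fov']/2))
    d=c['R'].T@np.array([(uv[0]-c['cx'])/f,(uv[1]-c['cy'])/f,1]); o=-c['R'].T@c['t']; return o+d*(z-o[2])/d[2]
for nm,n,uv,z in[("turq","top",(197,229),0),("blue","top",(169,145),0),("blue sc","scene",(401,196),0),("turq sc","scene",(318,178),0),("cup","top",(232,135),0),("cup top c","top",(231,122),.1),("tape","top",(265,267),.04),("stapler","top",(356,268),.05),("glue","top",(400,204),.05),("staplebox","top",(303,123),.03)]:
    print(nm,ground(n,uv,z).round(3))
E
python3 obs.py
```

```text
cam in tool [ 0.07411108 -0.0004284  -0.12350874] view dir in tool [-2.88207891e-01 -1.93666068e-04  9.57567843e-01]
turq [0.475 0.22  0.   ]
blue [0.704 0.299 0.   ]
blue sc [0.71  0.314 0.   ]
turq sc [0.482 0.227 0.   ]
cup [0.73  0.128 0.   ]
cup top c [0.737 0.12  0.1  ]
tape [0.373 0.037 0.04 ]
stapler [ 0.37  -0.194  0.05 ]
glue [ 0.533 -0.309  0.05 ]
staplebox [ 0.753 -0.063  0.03 ]
```

>>> move_arm(
  rows=[
    [[0, 0, 0, -0.034, 0, 0, 0], [0, 0, 0, -0.034, 0, 0, 0], [0, 0, 0, -0.034, 0, 0, 0], [0, 0, 0, -0.034, 0, 0, 0], [0, 0, 0, -0.034, 0, 0, 0], [0, -0.033, -0.0125, 0, 0, 0, 0], [0, -0.033, -0.0125, 0, 0, 0, 0], [0, -0.033, -0.0125, 0, 0, 0, 0], [0, -0.033, -0.0125, 0, 0, 0, 0], [0, -0.033, -0.0125, 0, 0, 0, 0], [0, -0.033, -0.0125, 0, 0, 0, 0], [0, -0.033, -0.0125, 0, 0, 0, 0], [0, -0.033, -0.0125, 0, 0, 0, 0]],
  ],
)

```text
t: 1.23
position: [0.4079, 0.4214, 0.423]
ee_rot: [[-0.961, 0.278, -0.01], [0.278, 0.961, -0.007], [0.008, -0.009, -1.0]]
contact_force: [1.4, -0.1, -0.3]
gripper_width: 0.497
```

>>> move_arm(
  rows=[
    [[0, -0.032, -0.013, 0, 0, 0, 0], [0, -0.032, -0.013, 0, 0, 0, 0], [0, -0.032, -0.013, 0, 0, 0, 0], [0, -0.032, -0.013, 0, 0, 0, 0], [0, -0.032, -0.013, 0, 0, 0, 0], [0, -0.032, -0.013, 0, 0, 0, 0], [0, -0.032, -0.013, 0, 0, 0, 0], [0, 0, 0, 0, 0, 0, 7], [0, 0, 0, 0, 0, 0, 7], [0, 0, 0, 0, 0, 0, 7], [0, 0, 0, 0, 0, 0, 7], [0, 0, 0, 0, 0, 0, 7], [0, 0, 0, 0, 0, 0, 7], [0, 0, 0, 0, 0, 0, 7]],
  ],
)

```text
t: 2.4
position: [0.6133, 0.2464, 0.414]
ee_rot: [[-0.4, 0.916, -0.018], [0.917, 0.399, -0.02], [-0.011, -0.025, -1.0]]
contact_force: [0.1, -0.3, 0.7]
gripper_width: 0.499
```

```bash
cat > st.py <<'E'
from h import *
s=bot.read_state(); np.set_printoptions(precision=3,suppress=True); print(s['t'],s['position'],s['qpos']);print(s['ee_rot'],s['contact_force'],s['gripper_width'])
x=s['ee_rot'][:,0];print("x az",np.degrees(np.arctan2(x[1],x[0])))
E
python3 st.py
```

```text
2.4 [0.613 0.246 0.414] [-28.056  35.986   4.006  66.744  -1.777  78.785  -0.861]
[[-0.4    0.916 -0.018]
 [ 0.917  0.399 -0.02 ]
 [-0.011 -0.025 -1.   ]] [ 0.104 -0.263  0.698] 0.4985624005284127
x az 113.56250206166257
```

>>> move_arm(
  rows=[
    [[0, 0, 0, 0, 0, 0, 7], [0, 0, 0, 0, 0, 0, 7], [0, 0, 0, 0, 0, 0, 7], [0, 0, 0, 0, 0, 0, 7], [0, 0, 0, 0, 0, 0, 7], [0, 0, 0, 0, 0, -6.5, 0], [0, 0, 0, 0, 0, -6.5, 0], [0, 0, 0, 0, 0, -6.5, 0], [0, 0, 0, 0, 0, -6.5, 0], [0, 0, 0, 0, 0, -6.5, 0], [0, 0, 0, 0, 0, -6.5, 0]],
  ],
)

```text
t: 3.32
position: [0.6117, 0.2381, 0.4175]
ee_rot: [[0.166, 0.973, -0.163], [0.723, -0.232, -0.651], [-0.671, -0.009, -0.742]]
contact_force: [0.3, -0.1, -0.7]
gripper_width: 0.498
```

```bash
python3 st.py; python3 -c "
from h import *
for n in('scene','top'): cv2.imwrite(f'pics/{n}1.png',eyes.read_camera(n)[:,:,::-1])"
```

```text
3.3167 [0.612 0.238 0.418] [-43.735  54.91   23.875  42.671  13.37  112.496 -35.674]
[[ 0.166  0.973 -0.163]
 [ 0.723 -0.232 -0.651]
 [-0.671 -0.009 -0.742]] [ 0.348 -0.069 -0.704] 0.49820729027985966
x az 77.03440368169672
```

View pics/scene1.png

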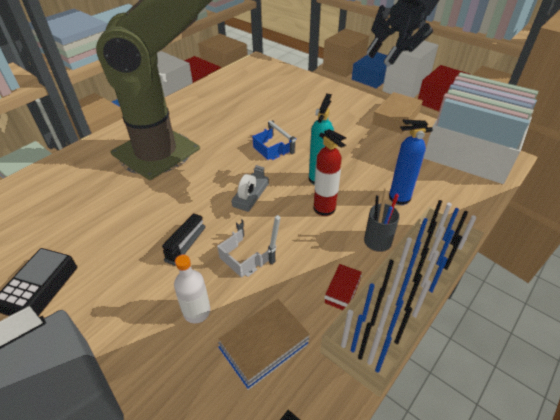

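View pics/top1.png

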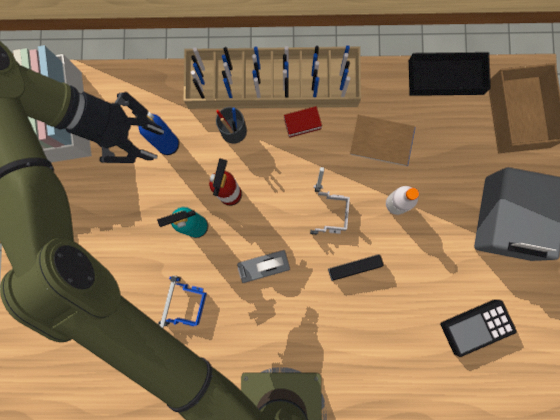

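```bash
python3 - <<'E'
from h import *
s=bot.read_state(); p=s['position'];z=s['ee_rot'][:,2]
for L in(0,.05,.1,.15,.2,.25,.3,.35): 
    q=p-L*z; print(L,q.round(3),proj("top",q).round(0),proj("scene",q).round(0))
def ground(n,uv,zz=0):
    c=eyes.calibration(n); f=210/np.tan(np.radians(c['vertical_fov']/2))
    d=c['R'].T@np.array([(uv[0]-c['cx'])/f,(uv[1]-c['cy'])/f,1]); o=-c['R'].T@c['t']; return o+d*(zz-o[2])/d[2]
print("box",ground("scene",(513,190)).round(3),ground("scene",(425,148)).round(3),ground("scene",(438,140)).round(3))
# heights: top corners
for h in(.1,.15,.2,.25,.3): print(h,ground("scene",(519,155),h).round(3),ground("top",(88,155),h).round(3),ground("top",(88,155),0).round(3))
E
python3 -c "
import cv2;a=cv2.imread('pics/scene0.png');cv2.imwrite('pics/bx.png',cv2.resize(a[60:210,360:560],None,fx=4,fy=4))"
```

```text
0 [0.611 0.242 0.41 ] [[150. 141.]] [[381.  55.]]
0.05 [0.619 0.274 0.447] [[128. 132.]] [[395.  34.]]
0.1 [0.627 0.307 0.484] [[103. 122.]] [[409.  13.]]
0.15 [0.636 0.339 0.521] [[ 77. 112.]] [[424.  -9.]]
0.2 [0.644 0.372 0.559] [[ 49. 100.]] [[440. -32.]]
0.25 [0.652 0.404 0.596] [[19. 88.]] [[455. -56.]]
0.3 [0.661 0.437 0.633] [[-15.  74.]] [[472. -80.]]
0.35 [0.669 0.469 0.67 ] [[-51.  60.]] [[ 488. -105.]]
box [0.945 0.541 0.   ] [0.661 0.565 0.   ] [0.674 0.632 0.   ]
0.1 [0.917 0.561 0.1  ] [0.655 0.481 0.1  ] [0.678 0.52  0.   ]
0.15 [0.923 0.482 0.15 ] [0.644 0.462 0.15 ] [0.678 0.52  0.   ]
0.2 [0.929 0.404 0.2  ] [0.632 0.443 0.2  ] [0.678 0.52  0.   ]
0.25 [0.935 0.325 0.25 ] [0.621 0.423 0.25 ] [0.678 0.52  0.   ]
0.3 [0.941 0.247 0.3  ] [0.61  0.404 0.3  ] [0.678 0.52  0.   ]
```

View pics/bx.png

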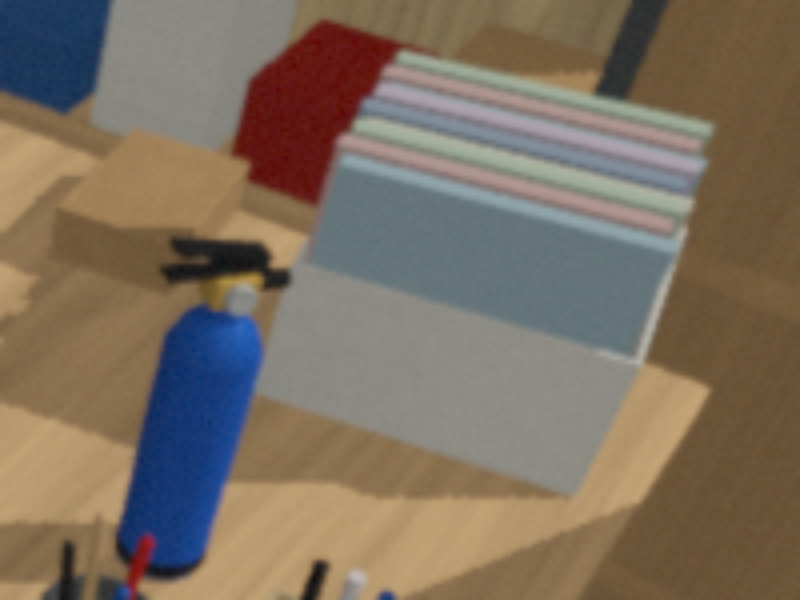

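>>> move_arm(
  rows=[
    [[-0.15, 0, 0, 0, -5.1, 0, -5.6]],
  ],
)

```text
t: 3.5
position: [0.6133, 0.2391, 0.4083]
ee_rot: [[0.074, 0.993, -0.088], [0.737, -0.113, -0.666], [-0.672, -0.016, -0.741]]
contact_force: [1.4, -0.9, 1.8]
gripper_width: 0.424
```

```bash
cat > to.py <<'E'
import sys
from h import *
s=bot.read_state(); R=s['ee_rot']; g=np.array([float(v) for v in sys.argv[1:4]]); d=g-s['position']
az=np.degrees(np.arctan2(R[1,2],R[0,2])); tilt=np.degrees(np.arccos(-R[2,2]))
print("t %.2f pos"%s['t'],s['position'].round(4),"q",s['qpos'].round(1),"F",s['contact_force'].round(1),"az %.1f tilt %.1f yz %.3f"%(az,tilt,R[2,1]))
v=R.T@d; print("tool delta",v.round(4))
for st in sys.argv[4:]: print("per row /",st,(v/float(st)).round(4))
E
python3 to.py .577 .215 .25 6
```

```text
t 3.50 pos [0.6133 0.2391 0.4083] q [-45.7  53.   23.   48.7  16.1 105.9 -32.3] F [ 1.4 -0.9  1.8] az -97.5 tilt 42.2 yz -0.016
tool delta [ 0.0858 -0.0308  0.1365]
per row / 6 [ 0.0143 -0.0051  0.0227]
```

>>> move_arm(
  rows=[
    [[-0.15, 0.0143, -0.0051, 0.0227, 0, 0, 0], [-0.15, 0.0143, -0.0051, 0.0227, 0, 0, 0], [-0.15, 0.0143, -0.0051, 0.0227, 0, 0, 0], [-0.15, 0.0143, -0.0051, 0.0227, 0, 0, 0], [-0.15, 0.0143, -0.0051, 0.0227, 0, 0, 0], [-0.15, 0.0143, -0.0051, 0.0227, -1.0, 0, -1.0]],
  ],
)

```text
t: 4.0
position: [0.58, 0.2157, 0.254]
ee_rot: [[0.072, 0.996, -0.052], [0.761, -0.088, -0.643], [-0.645, 0.007, -0.764]]
contact_force: [0.7, -0.1, -0.1]
gripper_width: 0.421
```

```bash
python3 to.py .577 .215 .12 5; python3 -c "
from h import *
for n in('scene','top'): cv2.imwrite(f'pics/{n}2.png',eyes.read_camera(n)[:,:,::-1])"
```

```text
t 4.00 pos [0.58   0.2157 0.254 ] q [-47.9  53.9  20.9  73.7  15.   79.9 -42.6] F [ 0.7 -0.1 -0.1] az -94.6 tilt 40.2 yz 0.007
tool delta [ 0.0857 -0.0038  0.103 ]
per row / 5 [ 0.0171 -0.0008  0.0206]
```

View pics/scene2.png

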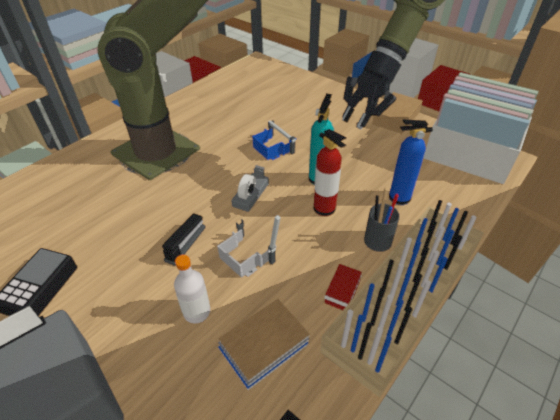

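View pics/top2.png

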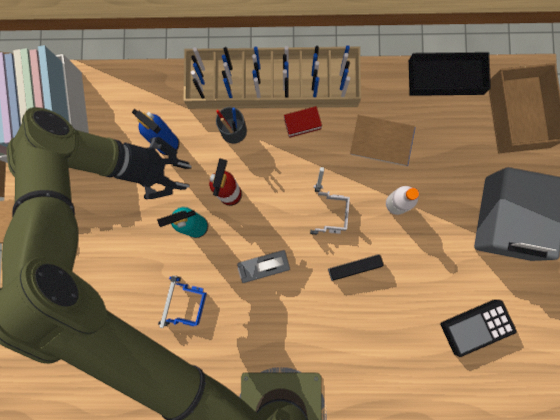

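```bash
python3 - <<'E'
from h import *
s=bot.read_state(); p=s['position'];z=s['ee_rot'][:,2];x=s['ee_rot'][:,0]
for L in(.2,.25,.3,.35,.4): 
    q=p-L*z; print(L,q.round(3),proj("top",q).round(0),proj("scene",q).round(0), proj("top",q-[0,0,.21]).round(0),proj("scene",q-[0,0,.21]).round(0))
E
python3 -c "
import cv2;a=cv2.imread('pics/scene2.png');b=cv2.imread('pics/top2.png');cv2.imwrite('pics/s2z.png',cv2.resize(a[0:210,300:500],None,fx=3,fy=3));cv2.imwrite('pics/t2z.png',cv2.resize(b[30:240,0:250],None,fx=3,fy=3))"
```

```text
0.2 [0.588 0.345 0.403] [[ 98. 154.]] [[395.  40.]] [[130. 174.]] [[380. 118.]]
0.25 [0.591 0.377 0.442] [[ 73. 148.]] [[406.  20.]] [[111. 170.]] [[390. 101.]]
0.3 [0.594 0.409 0.48 ] [[ 47. 142.]] [[417.  -1.]] [[ 90. 165.]] [[399.  83.]]
0.35 [0.597 0.442 0.518] [[ 18. 135.]] [[429. -23.]] [[ 69. 160.]] [[409.  65.]]
0.4 [0.6   0.474 0.556] [[-12. 127.]] [[441. -45.]] [[ 46. 155.]] [[419.  47.]]
```

View pics/s2z.png

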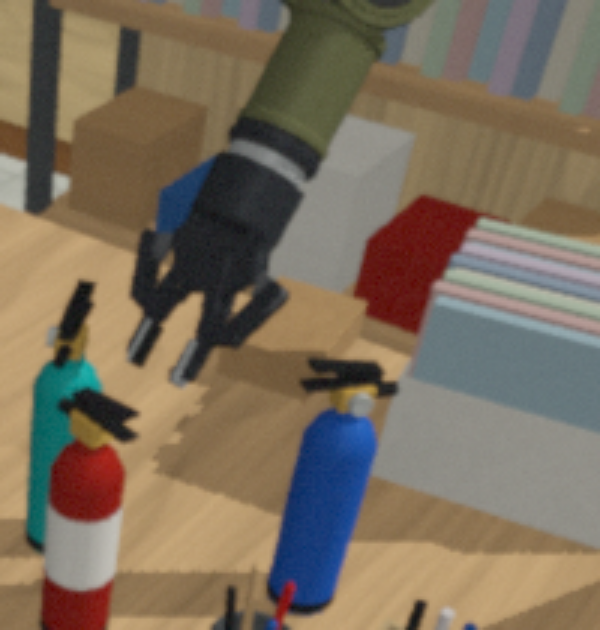

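View pics/t2z.png

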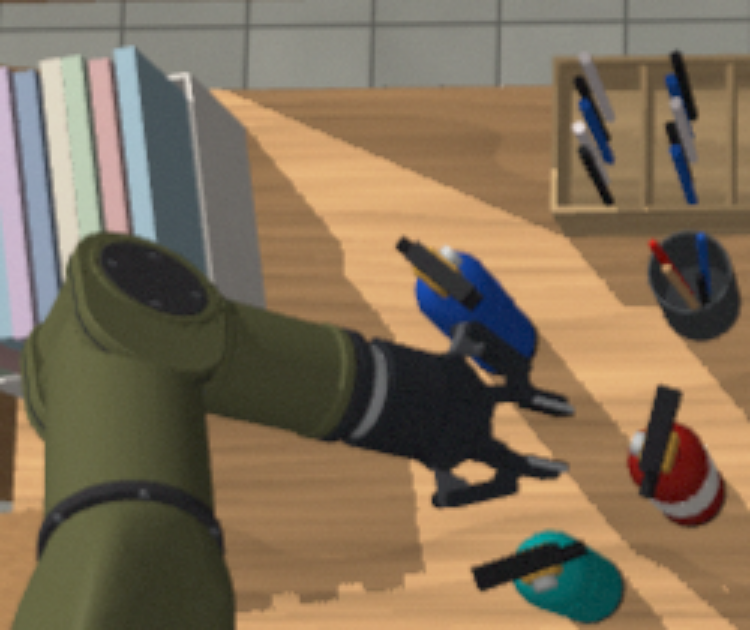

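>>> move_arm(
  rows=[
    [[-0.15, 0.017, -0.001, 0.021, 0, 0, 0], [-0.15, 0.017, -0.001, 0.021, 0, 0, 0], [-0.15, 0.017, -0.001, 0.021, 0, 0, 0], [-0.15, 0.017, -0.001, 0.021, 0, 0, 0], [-0.15, 0.017, -0.001, 0.021, 0, 0, 0]],
  ],
)

```text
t: 4.52
position: [0.583, 0.2155, 0.1293]
ee_rot: [[0.09, 0.995, -0.041], [0.772, -0.096, -0.629], [-0.63, 0.025, -0.776]]
contact_force: [0.3, 0.2, 0.7]
gripper_width: 0.427
```

```bash
python3 to.py .577 .212 .05 4
```

```text
t 4.52 pos [0.583  0.2155 0.1293] q [-47.3  62.1  19.7  77.5  13.7  67.8 -48. ] F [0.3 0.2 0.7] az -93.8 tilt 39.1 yz 0.025
tool delta [ 0.0468 -0.0076  0.064 ]
per row / 4 [ 0.0117 -0.0019  0.016 ]
```

>>> move_arm(
  rows=[
    [[-0.15, 0.012, -0.002, 0.016, 1.0, -0.9, -1.0], [-0.15, 0.012, -0.002, 0.016, 0, 0, 0], [-0.15, 0.012, -0.002, 0.016, 0, 0, 0], [-0.15, 0.012, -0.002, 0.016, 0, 0, 0], [-0.15, 0, 0, 0, 0, 0, 0]],
  ],
)

```text
t: 4.93
position: [0.5825, 0.2148, 0.0522]
ee_rot: [[0.085, 0.995, -0.055], [0.772, -0.101, -0.628], [-0.63, 0.011, -0.776]]
contact_force: [-1.1, -0.0, -0.2]
gripper_width: 0.427
```

```bash
python3 to.py .577 .205 .04 4;  python3 -c "
from h import *
for n in('scene','top','wrist'): cv2.imwrite(f'pics/{n}3.png',eyes.read_camera(n)[:,:,::-1])
a=cv2.imread('pics/scene3.png');b=cv2.imread('pics/top3.png');cv2.imwrite('pics/s3z.png',cv2.resize(a[40:240,270:470],None,fx=3,fy=3));cv2.imwrite('pics/t3z.png',cv2.resize(b[90:250,40:290],None,fx=3,fy=3))"
```

```text
t 4.93 pos [0.5825 0.2148 0.0522] q [-46.5  68.4  18.6  76.6  12.9  63.4 -49.9] F [-1.1 -0.  -0.2] az -95.0 tilt 39.1 yz 0.011
tool delta [-0.0004 -0.0047  0.0159]
per row / 4 [-0.0001 -0.0012  0.004 ]
rotvec [ 0.25 -0.94 -0.7 ]
```

View pics/s3z.png

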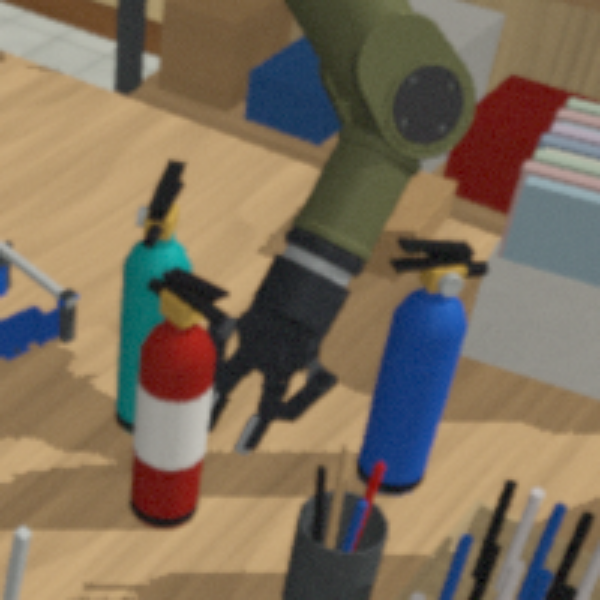

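View pics/t3z.png

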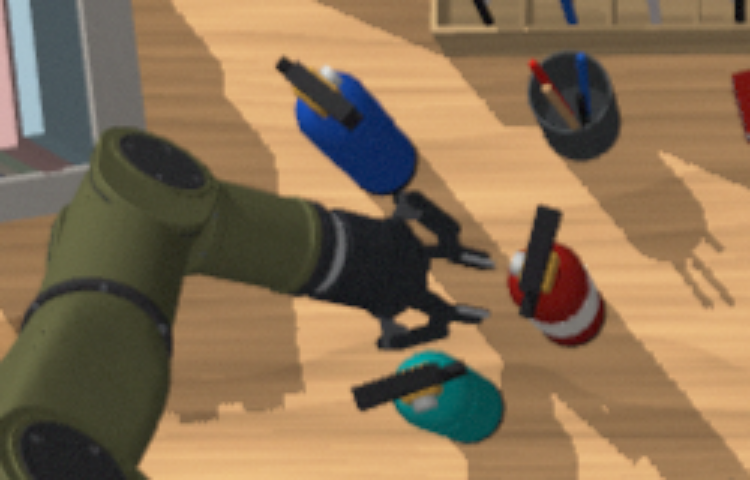

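View pics/wrist3.png

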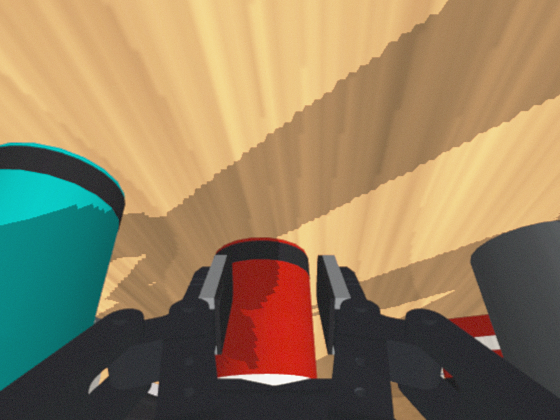

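>>> move_arm(
  rows=[
    [[-0.15, -0.001, -0.0025, 0.005, 0, -0.5, -0.4], [-0.15, -0.001, -0.0025, 0.005, 0.2, -0.5, -0.3], [-0.15, -0.001, -0.0025, 0.005, 0, 0, 0], [-0.15, 0, 0, 0, 0, 0, 0]],
  ],
)

```text
t: 5.42
position: [0.58, 0.2046, 0.0519]
ee_rot: [[0.08, 0.996, -0.048], [0.765, -0.093, -0.637], [-0.639, 0.014, -0.769]]
contact_force: [-0.1, -0.3, -0.1]
gripper_width: 0.422
```

```bash
python3 to.py .5745 .183 .038 4
```

```text
t 5.42 pos [0.58   0.2046 0.0519] q [-46.7  68.2  19.1  78.4  13.6  62.1 -50. ] F [-0.1 -0.3 -0.1] az -94.3 tilt 39.7 yz 0.014
tool delta [-0.0081 -0.0036  0.0247]
per row / 4 [-0.002  -0.0009  0.0062]
rotvec [ 0.69 -0.28 -0.46]
```

>>> move_arm(
  rows=[
    [[-0.15, 0.001, -0.001, 0.007, 0.3, 0, -0.2], [-0.15, 0.001, -0.001, 0.007, 0.3, 0, -0.2], [-0.15, 0.001, -0.001, 0.006, 0, 0, 0], [-0.15, 0, 0, 0, 0, 0, 0]],
  ],
)

```text
t: 5.75
position: [0.5758, 0.1934, 0.0336]
ee_rot: [[0.073, 0.996, -0.059], [0.766, -0.094, -0.636], [-0.639, 0.001, -0.769]]
contact_force: [-0.5, 0.0, -0.3]
gripper_width: 0.425
```

```bash
python3 to.py .5745 .183 .038 4
```

```text
t 5.75 pos [0.5758 0.1934 0.0336] q [-45.9  69.3  18.7  79.5  13.6  60.1 -50. ] F [-0.5  0.  -0.3] az -95.3 tilt 39.7 yz 0.001
tool delta [-0.0108 -0.0003  0.0033]
per row / 4 [-0.0027 -0.0001  0.0008]
rotvec [ 0.05 -0.31 -0.04]
```

>>> move_arm(
  rows=[
    [[-0.15, -0.0037, -0.0004, 0.0018, 0, 0, 0], [-0.15, -0.0037, -0.0004, 0.0018, 0, 0, 0], [-0.15, -0.0037, -0.0004, 0.0018, 0, 0, 0], [-0.15, -0.0037, -0.0004, 0.0018, 0, 0, 0]],
  ],
)

```text
t: 6.08
position: [0.5735, 0.1777, 0.0366]
ee_rot: [[0.073, 0.996, -0.057], [0.768, -0.092, -0.634], [-0.637, 0.003, -0.771]]
contact_force: [1.5, 1.9, -0.8]
gripper_width: 0.426
```

```bash
python3 to.py .5745 .175 .038 4; python3 -c "
from h import *
for n in('scene','wrist'): cv2.imwrite(f'pics/{n}4.png',eyes.read_camera(n)[:,:,::-1])
a=cv2.imread('pics/scene4.png');cv2.imwrite('pics/s4z.png',cv2.resize(a[100:230,280:410],None,fx=4,fy=4))"
```

```text
t 6.08 pos [0.5735 0.1777 0.0366] q [-45.4  68.5  19.   82.   14.2  57.9 -49.8] F [ 1.5  1.9 -0.8] az -95.1 tilt 39.6 yz 0.003
tool delta [-0.0029  0.0013  0.0006]
per row / 4 [-0.0007  0.0003  0.0001]
rotvec [ 0.19 -0.44 -0.  ]
```

View pics/s4z.png

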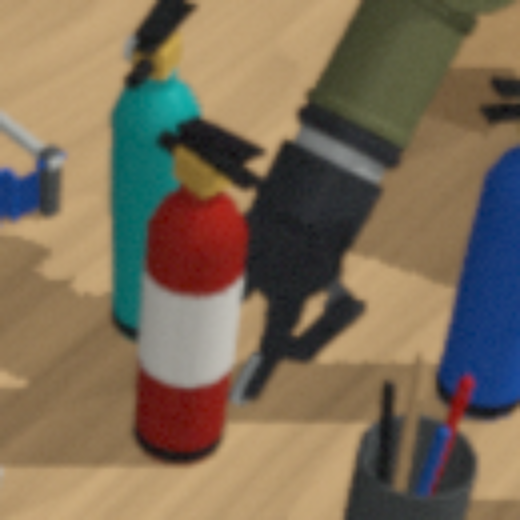

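View pics/wrist4.png

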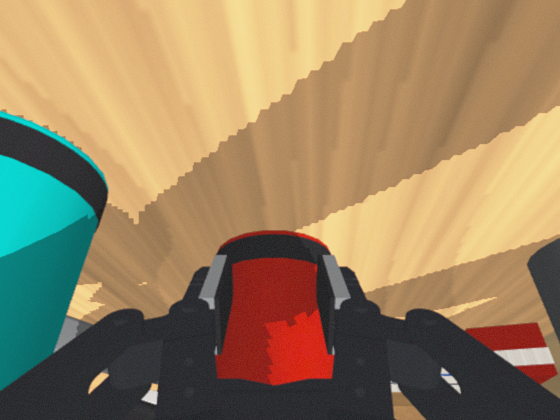

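>>> move_arm(
  rows=[
    [[-0.15, -0.0046, -0.0006, 0.0038, 0, 0, 0], [-0.15, -0.0046, -0.0006, 0.0038, 0, 0, 0], [-0.15, -0.0046, -0.0006, 0.0038, 0, 0, 0], [-0.15, -0.0046, -0.0006, 0.0038, 0, 0, 0], [-0.15, -0.0046, -0.0006, 0.0038, 0, 0, 0], [-0.15, -0.0046, -0.0006, 0.0038, 0, 0, 0]],
  ],
)

```text
t: 6.68
position: [0.5709, 0.1514, 0.0367]
ee_rot: [[0.071, 0.997, -0.041], [0.781, -0.082, -0.62], [-0.621, 0.012, -0.784]]
contact_force: [2.2, 5.6, 1.9]
gripper_width: 0.425
```

```bash
cat > look.py <<'E'
import sys,subprocess
from h import *
n=sys.argv[1]; im={}
for c in('scene','top','wrist'): im[c]=eyes.read_camera(c)[:,:,::-1]; cv2.imwrite(f'pics/{c}{n}.png',im[c])
a=cv2.resize(im['scene'][110:290,190:390],None,fx=2,fy=2);b=cv2.resize(im['top'][130:280,170:370],None,fx=2,fy=2); w=im['wrist'][150:420]
h=np.zeros((600,800,3),np.uint8); h[:360,:400]=a; h[:300,400:]=b; w=cv2.resize(w,(480,231)); h[365:596,:480]=w
cv2.imwrite(f'pics/L{n}.png',h)
E
python3 to.py .52 -.09 .038 30; python3 look.py 5
```

```text
t 6.68 pos [0.5709 0.1514 0.0367] q [-44.2  67.1  19.4  86.7  15.4  52.6 -49.6] F [2.2 5.6 1.9] az -93.8 tilt 38.4 yz 0.012
tool delta [-0.1929 -0.031   0.1506]
per row / 30 [-0.0064 -0.001   0.005 ]
rotvec [ 0.98 -1.63  0.13]
```

View pics/L5.png

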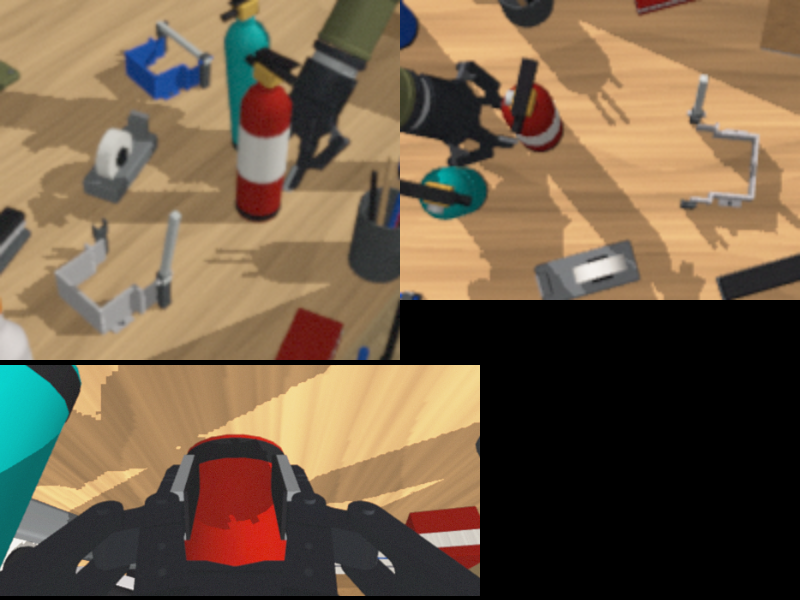

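>>> move_arm(
  rows=[
    [[-0.15, -0.007, -0.0005, 0.0056, 0.2, -0.5, 0], [-0.15, -0.007, -0.0005, 0.0056, 0.2, -0.5, 0], [-0.15, -0.007, -0.0005, 0.0056, 0.2, -0.4, 0], [-0.15, -0.007, -0.0005, 0.0056, 0.2, -0.4, 0], [-0.15, -0.007, -0.0005, 0.0056, 0.1, -0.3, 0], [-0.15, -0.007, -0.0005, 0.0056, 0.1, -0.3, 0], [-0.15, -0.007, -0.0005, 0.0056, 0.1, -0.3, 0]],
  ],
)

```text
t: 7.42
position: [0.5626, 0.0919, 0.0361]
ee_rot: [[0.065, 0.996, -0.059], [0.755, -0.088, -0.65], [-0.653, -0.003, -0.758]]
contact_force: [0.4, 3.6, -0.7]
gripper_width: 0.424
```

```bash
python3 to.py .555 .03 .038 7; python3 look.py 6
```

```text
t 7.42 pos [0.5626 0.0919 0.0361] q [-42.   67.1  21.1  91.8  17.8  48.7 -48.9] F [ 0.4  3.6 -0.7] az -95.2 tilt 40.7 yz -0.003
tool delta [-0.0485 -0.0022  0.0393]
per row / 7 [-0.0069 -0.0003  0.0056]
rotvec [0.12 0.74 0.38]
```

View pics/L6.png

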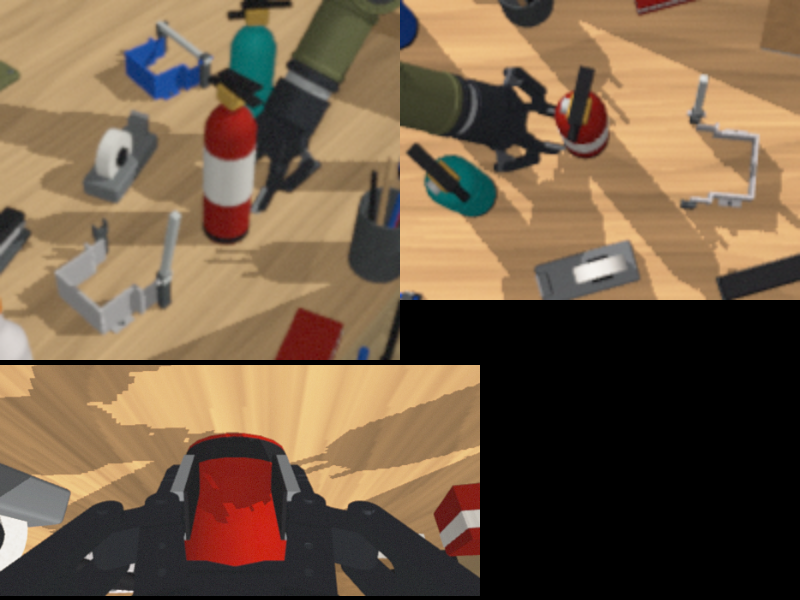

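```bash
python3 -c "
import cv2,numpy as np
a=[cv2.resize(cv2.imread(f'pics/{n}.png')[110:260,50:250],None,fx=2,fy=2) for n in('top3','top5','top6')]
b=[cv2.resize(cv2.imread(f'pics/{n}.png')[50:200,270:470],None,fx=2,fy=2) for n in('scene6',)]
cv2.imwrite('pics/cmp.png',np.vstack([np.hstack(a[:2]),np.hstack([a[2],b[0]])]))"
```

```text
(no output)
```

View pics/cmp.png

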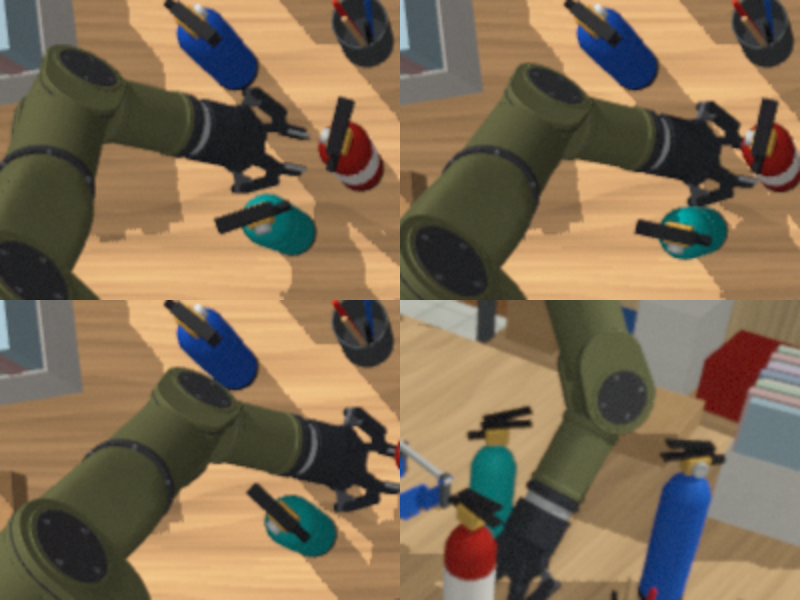

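```bash
cat > kin.py <<'E'
from h import *
import itertools
Q=np.array([[-70.542,39.533,-11.144,89.747,9.012,51.711],[-28.056,35.986,4.006,66.744,-1.777,78.785],[-43.735,54.91,23.875,42.671,13.37,112.496],[-45.7,53,23,48.7,16.1,105.9],[-47.9,53.9,20.9,73.7,15,79.9],[-47.3,62.1,19.7,77.5,13.7,67.8],[-46.5,68.4,18.6,76.6,12.9,63.4],[-46.7,68.2,19.1,78.4,13.6,62.1],[-45.4,68.5,19,82,14.2,57.9],[-44.2,67.1,19.4,86.7,15.4,52.6],[-42,67.1,21.1,91.8,17.8,48.7]])
P=np.array([[.188,.5954,.2495],[.613,.246,.414],[.612,.238,.418],[.6133,.2391,.4083],[.58,.2157,.254],[.583,.2155,.1293],[.5825,.2148,.0522],[.58,.2046,.0519],[.5735,.1777,.0366],[.5709,.1514,.0367],[.5626,.0919,.0361]])
def rz(a):
    c,s=np.cos(a),np.sin(a);return np.array([[c,-s,0],[s,c,0],[0,0,1]])
def ry(a):
    c,s=np.cos(a),np.sin(a);return np.array([[c,0,s],[0,1,0],[-s,0,c]])
def fk(q,p,sg,pts=False):
    q=np.radians(q)*sg; H,L1,L2,L3,o0,e1,w1,o5,d=p
    A=rz(q[0]+o0);x=np.array([0,0,H]); B=A@ry(q[1])@rz(q[2]); el=x+B@[e1,d,L1]
    C=B@ry(q[3])@rz(q[4]+o5); w=el+B@ry(q[3])@np.array([w1,-d,L2]); D=C@ry(q[5]); t=w+D@[0,0,L3]
    return (x,el,w,t) if pts else t
if __name__=="__main__":
    best=[]
    for sg in itertools.product((1,-1),repeat=6):
        if sg[1]<0 : continue
        f=lambda p:np.r_[np.concatenate([fk(q,p,sg) for q in Q]).ravel()-P.ravel(),1e-3*np.array(p[5:])]
        for o5 in(0,np.pi/2,-np.pi/2,np.pi):
            o=least_squares(f,[.35,.4,.4,.3,0,0,0,o5,0],max_nfev=30); best.append((o.cost,sg,o.x))
    best.sort(key=lambda b:b[0])
    for b in best[:4]: print(b[0],b[1],b[2].round(4))
    import pickle;pickle.dump(best[0],open('kin.pkl','wb'))
    b=best[0]
    for q in Q[[0,-1]]: print([v.round(3) for v in fk(q,b[2],b[1],True)])
E
python3 kin.py
```

```text
9.814651337306432e-05 (-1, 1, -1, 1, -1, 1) [ 0.3407  0.594   0.3456  0.3311 -0.037  -0.0139  0.0134 -0.0774 -0.    ]
9.814651337306477e-05 (-1, 1, -1, 1, -1, 1) [ 0.3407  0.594   0.3456  0.3311 -0.037  -0.0139  0.0134 -0.0774 -0.    ]
9.814651337363517e-05 (-1, 1, -1, 1, -1, 1) [ 0.3407  0.594   0.3456  0.3311 -0.037  -0.0139  0.0134 -0.0774 -0.    ]
0.00010283813563886033 (-1, 1, -1, 1, -1, -1) [ 0.3407  0.5939  0.3456  0.331  -0.037  -0.0139  0.0134  3.0641 -0.    ]
[array([0.   , 0.   , 0.341]), array([0.138, 0.341, 0.808]), array([0.169, 0.602, 0.582]), array([0.189, 0.599, 0.252])]
[array([0.   , 0.   , 0.341]), array([0.413, 0.351, 0.584]), array([0.571, 0.322, 0.278]), array([0.558, 0.097, 0.035])]
```

```bash
AZ=-105 TILT=34 python3 to.py .554 .040 .038 6
```

```text
t 7.57 pos [0.5623 0.0902 0.0368] q [-41.9  67.2  21.2  91.8  17.8  48.8 -48.9] F [-0.   0.7  0.1] az -95.4 tilt 40.9 yz -0.003
tool delta [-0.0391 -0.0037  0.0324]
per row / 6 [-0.0065 -0.0006  0.0054]
rotvec [5.83 6.92 7.92]
```

>>> move_arm(
  rows=[
    [[-0.15, -0.0064, -0.0006, 0.0056, 1, 1.15, 1.3], [-0.15, -0.0065, -0.0004, 0.0054, 1, 1.15, 1.3], [-0.15, -0.0066, -0.0002, 0.0053, 1, 1.15, 1.3], [-0.15, -0.0067, 0.0002, 0.0052, 1, 1.15, 1.3], [-0.15, -0.0068, 0.0004, 0.005, 1, 1.15, 1.3]],
  ],
)

```text
t: 7.98
position: [0.5582, 0.0553, 0.0355]
ee_rot: [[0.19, 0.973, -0.128], [0.805, -0.23, -0.546], [-0.561, 0.001, -0.828]]
contact_force: [1.6, 5.5, 4.9]
gripper_width: 0.424
```

```bash
AZ=-105 TILT=34 python3 to.py .554 .040 .038 6; python3 look.py 7
```

```text
t 7.98 pos [0.5582 0.0553 0.0355] q [-34.9  64.2  19.   94.5  14.   44.8 -48.3] F [1.6 5.5 4.9] az -103.2 tilt 34.1 yz 0.001
tool delta [-0.0145 -0.0006  0.0068]
per row / 6 [-0.0024 -0.0001  0.0011]
rotvec [1.   0.15 1.4 ]
```

View pics/L7.png

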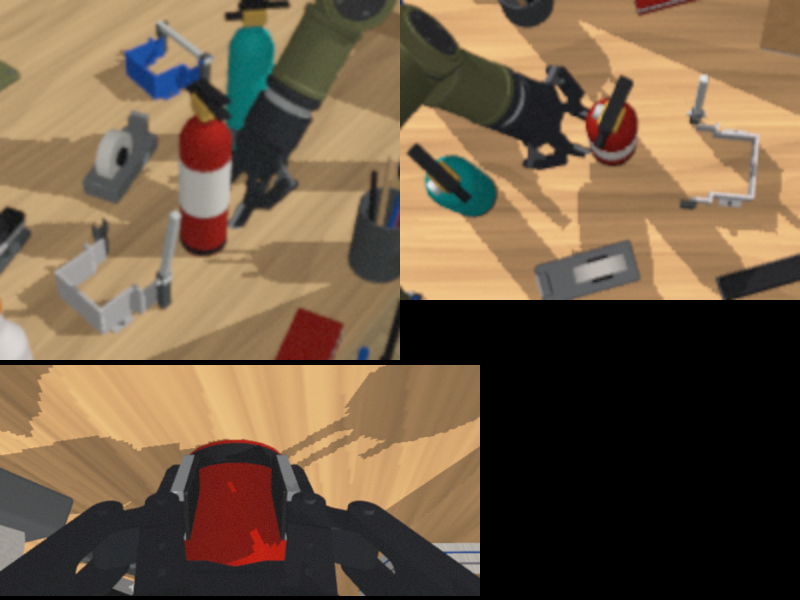

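>>> move_arm(
  rows=[
    [[-0.15, -0.0075, 0.0002, 0.0049, 0.2, -0.2, 0.2], [-0.15, -0.0075, 0.0002, 0.0049, 0.2, -0.2, 0.2], [-0.15, -0.0075, 0.0002, 0.0049, 0.2, -0.2, 0.2], [-0.15, -0.0075, 0.0002, 0.0049, 0.2, -0.2, 0.1], [-0.15, -0.0075, 0.0002, 0.0049, 0.1, -0.2, 0.1], [-0.15, -0.0075, 0.0002, 0.0049, 0.1, -0.2, 0], [-0.15, -0.0075, 0.0002, 0.0049, 0, -0.2, 0]],
  ],
)

```text
t: 8.72
position: [0.5441, -0.0014, 0.0343]
ee_rot: [[0.192, 0.97, -0.146], [0.794, -0.241, -0.557], [-0.576, -0.009, -0.817]]
contact_force: [1.8, 4.3, 1.8]
gripper_width: 0.427
```

```bash
AZ=-103 TILT=35 python3 to.py .5275 -.093 .038 12; python3 look.py 8
```

```text
t 8.72 pos [ 0.5441 -0.0014  0.0343] q [-31.8  64.1  20.5  99.1  16.   40.2 -47.2] F [1.8 4.3 1.8] az -104.7 tilt 35.2 yz -0.009
tool delta [-0.078   0.006   0.0504]
per row / 12 [-0.0065  0.0005  0.0042]
rotvec [-0.97  0.17 -0.5 ]
```

View pics/L8.png

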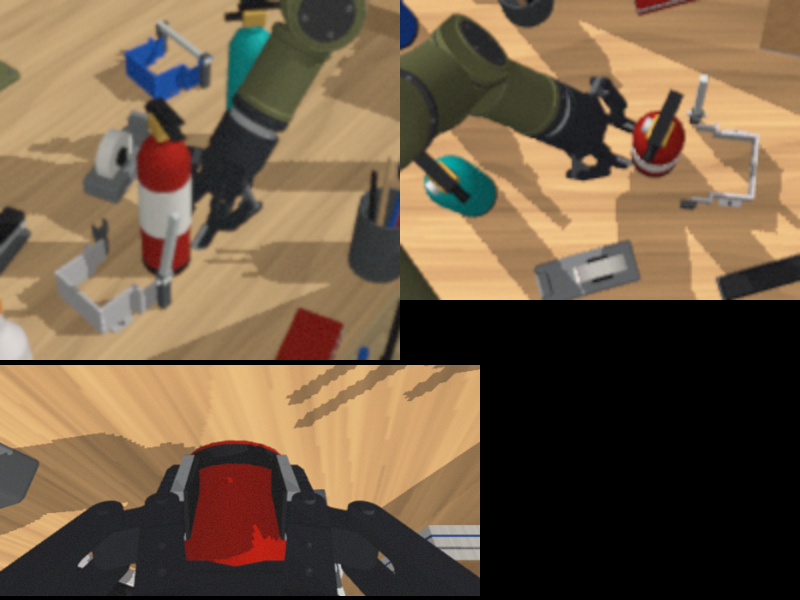

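```bash
cat > chk.py <<'E'
import sys
from h import *
n=sys.argv[1]; ex=[float(v) for v in sys.argv[2:4]]; d=[.5156,-.1373,-1.6645]
th=np.linspace(0,2*np.pi,90); out=[]
for c,(x0,y0,x1,y1),k in(("scene",(215,150,315,290),4),("top",(270,140,370,270),4)):
    im=cv2.resize(cv2.imread(f"pics/{c}{n}.png"),None,fx=k,fy=k,interpolation=cv2.INTER_CUBIC)
    f=lambda P:((proj(c,P)+.5)*k-.5).astype(np.int32)
    for z in(0,.178): cv2.polylines(im,[f(np.c_[ex[0]+.031*np.cos(th),ex[1]+.031*np.sin(th),0*th+z])],True,(255,255,0),1)
    for z in(.045,): cv2.polylines(im,[f(dock2w(d,[(x,y,z) for x,y in((-.043,.046),(-.02,.046),(-.02,.038),(.033,.038),(.033,-.038),(-.02,-.038),(-.02,-.046),(-.043,-.046))]))],False,(0,255,0),1)
    out.append(im[y0*k:y1*k,x0*k:x1*k])
h=max(o.shape[0] for o in out); cv2.imwrite(f"pics/C{n}.png",np.hstack([np.pad(o,((0,h-o.shape[0]),(0,0),(0,0))) for o in out]))
v=np.array(ex)-d[:2];print("ext in dock",np.cos(d[2])*v[0]+np.sin(d[2])*v[1],-np.sin(d[2])*v[0]+np.cos(d[2])*v[1])
E
python3 chk.py 8 .532 -.046
```

```text
ext in dock -0.09243396129140684 0.007785422273628096
```

View pics/C8.png

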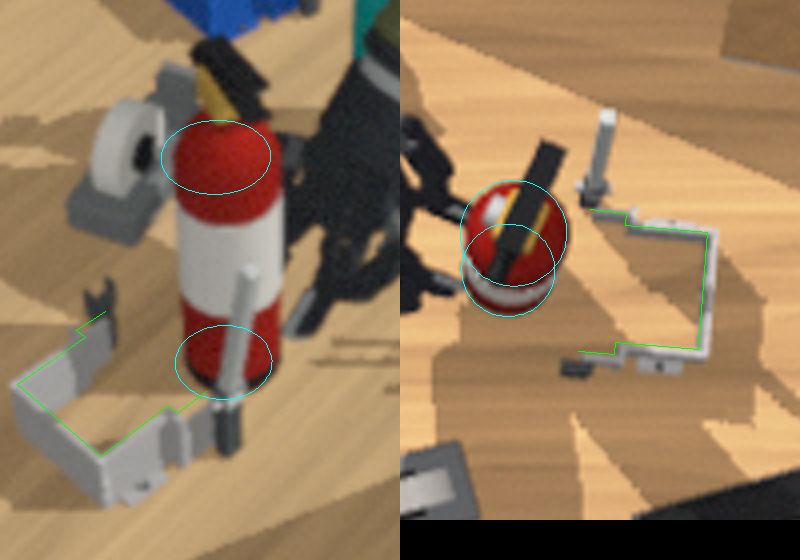

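>>> move_arm(
  rows=[
    [[-0.15, -0.0068, 0.0004, 0.0042, -0.2, -0.1, -0.2], [-0.15, -0.0068, 0.0004, 0.0042, -0.3, -0.1, -0.3], [-0.15, -0.0068, 0.0004, 0.0042, -0.3, -0.1, -0.4], [-0.15, -0.0068, 0.0003, 0.0042, -0.3, -0.1, -0.4], [-0.15, -0.0068, 0.0002, 0.0042, -0.3, -0.1, -0.4]],
  ],
)

```text
t: 9.28
position: [0.5352, -0.0406, 0.0347]
ee_rot: [[0.157, 0.98, -0.123], [0.799, -0.199, -0.568], [-0.581, -0.009, -0.814]]
contact_force: [-0.0, 1.8, -2.8]
gripper_width: 0.426
```

```bash
AZ=-97 TILT=36 python3 to.py .521 -.0937 .038 12; python3 look.py 9; python3 chk.py 9 .526 -.082
```

```text
t 9.28 pos [ 0.5352 -0.0406  0.0347] q [-30.3  63.8  22.2 103.7  19.3  34.3 -46. ] F [-0.   1.8 -2.8] az -102.2 tilt 35.5 yz -0.009
tool delta [-0.0466 -0.0034  0.0292]
per row / 12 [-0.0039 -0.0003  0.0024]
rotvec [-3.03 -0.49 -3.32]
ext in dock -0.05603049284672554 0.0051801420205473
```

View pics/C9.png

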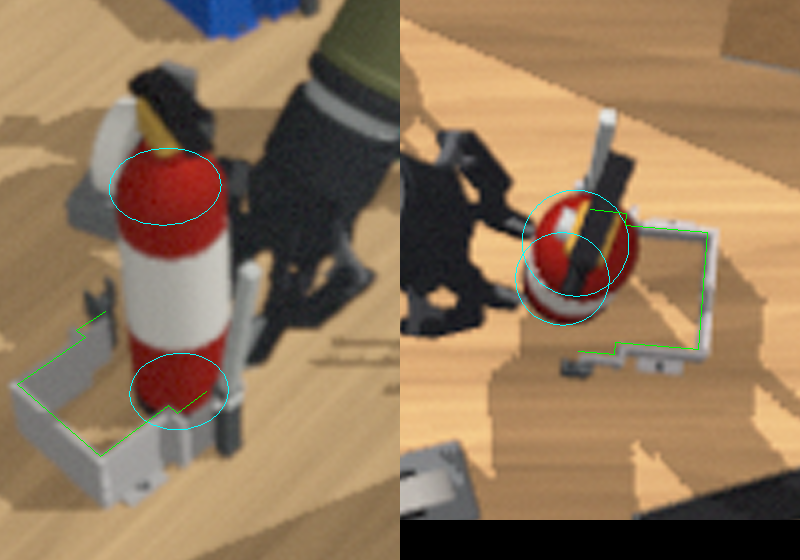

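View pics/top9.png

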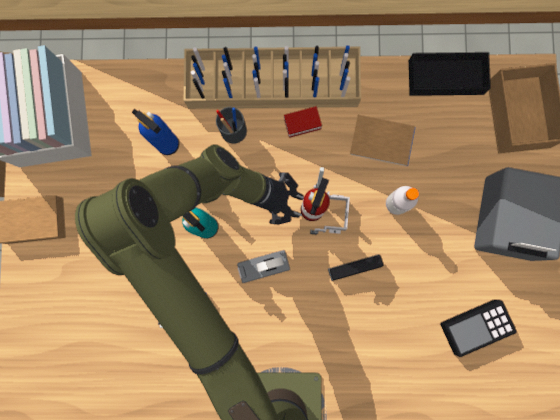

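>>> move_arm(
  rows=[
    [[-0.15, -0.0052, 0, 0.0032, 0, -0.1, 0], [-0.15, -0.0052, 0, 0.0032, 0, -0.1, 0], [-0.15, -0.0052, 0, 0.0032, 0, -0.1, 0], [-0.15, -0.0052, 0, 0.0032, 0, -0.1, 0], [-0.15, -0.0052, 0, 0.0032, 0, -0.1, 0], [-0.15, -0.0052, 0, 0.0032, 0, -0.1, 0]],
  ],
)

```text
t: 9.93
position: [0.5287, -0.0764, 0.0367]
ee_rot: [[0.155, 0.98, -0.122], [0.794, -0.197, -0.575], [-0.587, -0.008, -0.809]]
contact_force: [-0.2, 2.9, -2.3]
gripper_width: 0.423
```

```bash
AZ=-100 TILT=36 python3 to.py .5245 -.094 .038 6; python3 look.py 10; python3 chk.py 10 .519 -.121
```

```text
t 9.93 pos [ 0.5287 -0.0764  0.0367] q [-28.3  63.8  23.8 106.1  21.1  30.9 -45.2] F [-0.2  2.9 -2.3] az -102.0 tilt 36.0 yz -0.008
tool delta [-0.0154 -0.0007  0.0096]
per row / 6 [-0.0026 -0.0001  0.0016]
rotvec [-1.17 -0.04 -0.83]
ext in dock -0.016546618727766305 0.001859948568626057
```

View pics/C10.png

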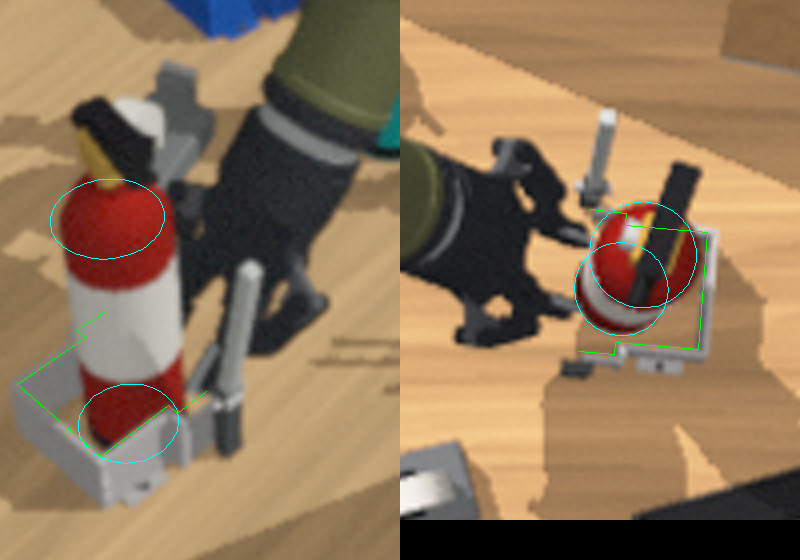

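>>> move_arm(
  rows=[
    [[-0.15, -0.0033, 0.0002, 0.0022, 0, 0, 0], [-0.15, -0.0033, 0.0002, 0.0022, 0, 0, 0], [-0.15, -0.0033, 0.0002, 0.0022, 0, 0, 0]],
  ],
)

```text
t: 10.33
position: [0.5274, -0.0877, 0.0375]
ee_rot: [[0.155, 0.981, -0.121], [0.795, -0.196, -0.574], [-0.587, -0.008, -0.81]]
contact_force: [0.9, 2.5, -2.1]
gripper_width: 0.425
```

```bash
AZ=-100 TILT=36 python3 to.py .5245 -.094 .038 6
```

```text
t 10.33 pos [ 0.5274 -0.0877  0.0375] q [-27.5  63.7  24.2 106.8  21.7  29.8 -44.9] F [ 0.9  2.5 -2.1] az -101.9 tilt 35.9 yz -0.008
tool delta [-0.0058 -0.0016  0.0035]
per row / 6 [-0.001  -0.0003  0.0006]
rotvec [-1.13 -0.07 -0.81]
```

>>> move_arm(
  rows=[
    [[-0.15, -0.0025, 0, 0.0016, 0, 0, 0], [-0.15, -0.0025, 0, 0.0016, 0, 0, 0]],
  ],
)

```text
t: 10.5
position: [0.5261, -0.0935, 0.0375]
ee_rot: [[0.154, 0.981, -0.121], [0.796, -0.196, -0.573], [-0.586, -0.008, -0.81]]
contact_force: [-1.6, 6.0, 0.6]
gripper_width: 0.424
```

>>> move_arm(
  rows=[
    [[-0.15, -0.0025, 0, 0.0016, 0, 0, 0]],
  ],
)

```text
t: 10.58
position: [0.5249, -0.0957, 0.0373]
ee_rot: [[0.153, 0.981, -0.122], [0.796, -0.195, -0.572], [-0.585, -0.009, -0.811]]
contact_force: [-2.4, 8.5, 1.8]
gripper_width: 0.424
```

```bash
AZ=-100 TILT=36 python3 to.py .5245 -.094 .038 6; python3 look.py 11; python3 chk.py 11 .5156 -.1373
```

```text
t 10.58 pos [ 0.5249 -0.0957  0.0373] q [-26.9  63.7  24.4 107.4  22.2  28.8 -44.6] F [-2.4  8.5  1.8] az -102.0 tilt 35.8 yz -0.009
tool delta [ 0.0009 -0.0007 -0.0015]
per row / 6 [ 0.0002 -0.0001 -0.0002]
rotvec [-1.17 -0.19 -0.71]
ext in dock -0.0 0.0
```

View pics/C11.png

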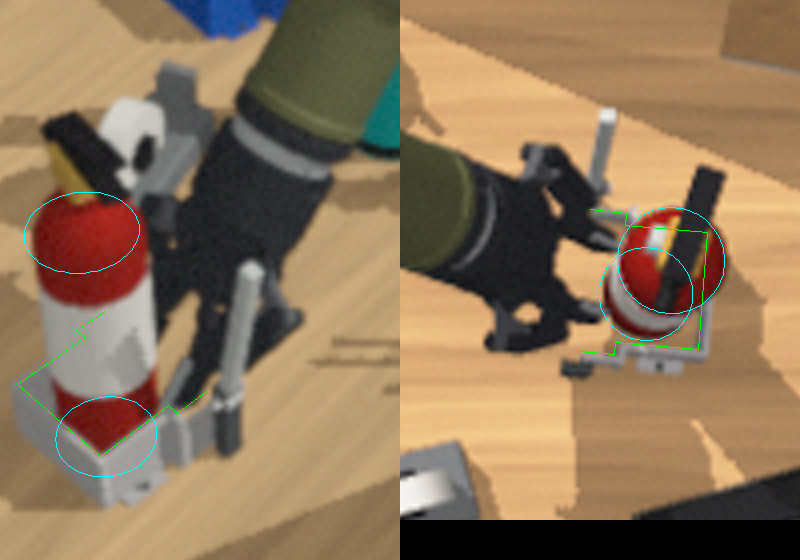

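>>> move_arm(
  rows=[
    [[-0.15, -0.0025, 0, 0.0016, 0, 0, 0], [-0.15, 0, 0, 0, 0, 0, 0]],
  ],
)

```text
t: 10.9
position: [0.5236, -0.098, 0.0375]
ee_rot: [[0.152, 0.981, -0.122], [0.797, -0.195, -0.572], [-0.585, -0.011, -0.811]]
contact_force: [-0.7, 0.5, 1.3]
gripper_width: 0.425
```

```bash
AZ=-100 TILT=36 python3 to.py .5245 -.094 .038 6; python3 look.py 12; python3 chk.py 12 .5156 -.1373
```

```text
t 10.90 pos [ 0.5236 -0.098   0.0375] q [-26.7  63.7  24.5 107.7  22.3  28.6 -44.5] F [-0.7  0.5  1.3] az -102.1 tilt 35.8 yz -0.011
tool delta [ 0.0031  0.0001 -0.0028]
per row / 6 [ 0.0005  0.     -0.0005]
rotvec [-1.22 -0.2  -0.63]
ext in dock -0.0 0.0
```

View pics/C12.png

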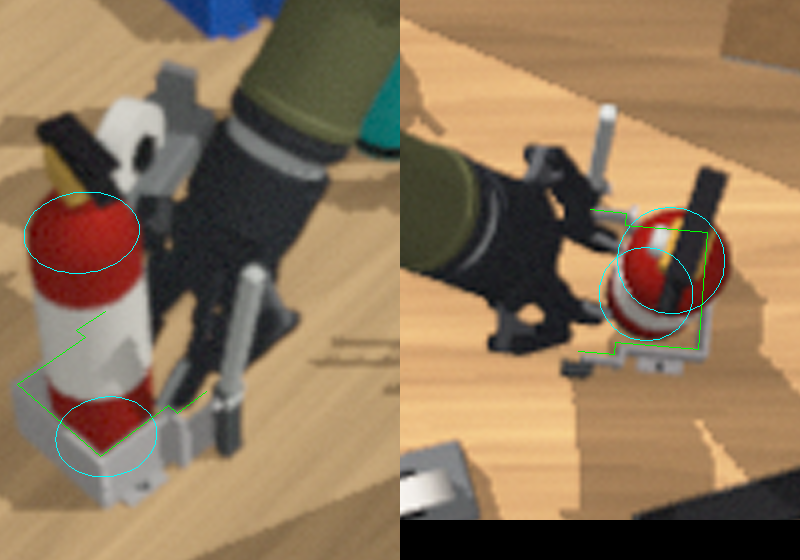

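>>> move_arm(
  rows=[
    [[-0.15, -0.0025, 0, 0.0016, 0, 0, 0], [-0.15, -0.0018, 0, 0.0012, 0, 0, 0]],
  ],
)

```text
t: 11.22
position: [0.5234, -0.0993, 0.0372]
ee_rot: [[0.149, 0.982, -0.12], [0.8, -0.191, -0.569], [-0.581, -0.011, -0.814]]
contact_force: [-2.9, 12.1, 7.6]
gripper_width: 0.426
```

```bash
AZ=-100 TILT=36 python3 to.py .5245 -.094 .038 6; python3 look.py 13; python3 chk.py 13 .5156 -.1373
```

```text
t 11.22 pos [ 0.5234 -0.0993  0.0372] q [-26.5  63.6  24.4 107.9  22.5  28.1 -44.3] F [-2.9 12.1  7.6] az -101.9 tilt 35.5 yz -0.011
tool delta [ 0.004   0.     -0.0038]
per row / 6 [ 0.0007  0.     -0.0006]
rotvec [-1.09 -0.47 -0.47]
ext in dock -0.0 0.0
```

View pics/C13.png

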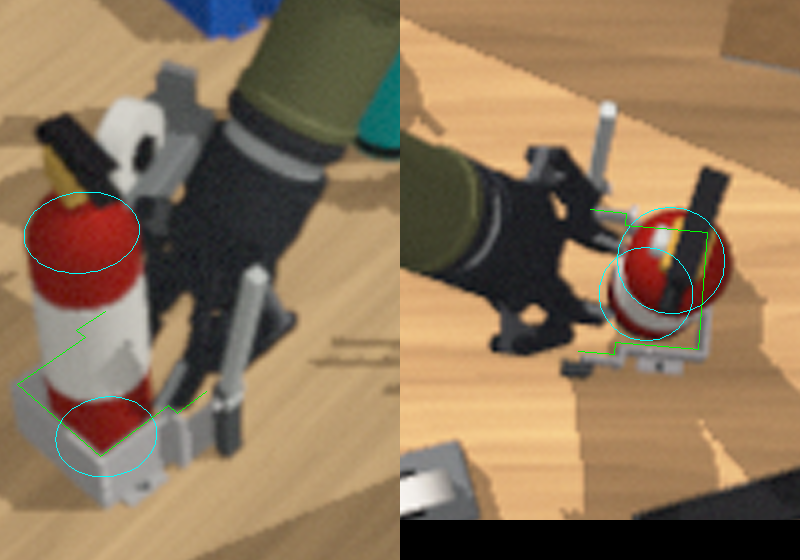

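View pics/wrist13.png

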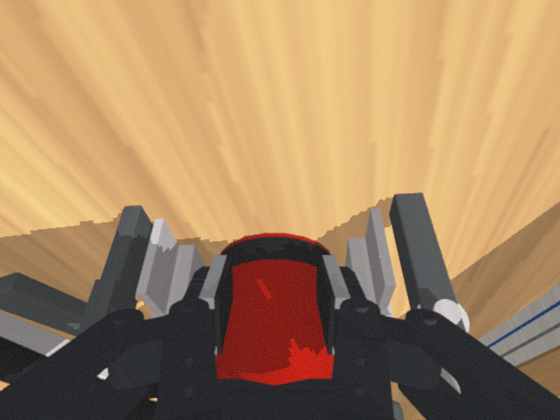

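>>> move_arm(
  rows=[
    [[-0.15, 0.004, 0, -0.0029, 0, 0, 0], [-0.15, 0.006, 0, -0.0043, 0, 0, 0], [-0.15, 0.01, 0, -0.007, 0, 0, 0], [-0.15, 0.012, 0, -0.009, 0, 0, 0], [-0.15, 0.012, 0, -0.009, 0, 0, 0]],
  ],
)

```text
t: 11.78
position: [0.5332, -0.0506, 0.0406]
ee_rot: [[0.156, 0.98, -0.126], [0.792, -0.201, -0.577], [-0.59, -0.01, -0.807]]
contact_force: [-0.0, 0.4, 0.3]
gripper_width: 0.431
```

```bash
AZ=-95.4 TILT=40 python3 to.py .53 0 .2 8; python3 look.py 14; python3 chk.py 14 .5156 -.1373
```

```text
t 11.78 pos [ 0.5332 -0.0506  0.0406] q [-30.1  63.5  22.9 104.2  19.8  34.2 -45.8] F [-0.   0.4  0.3] az -102.3 tilt 36.2 yz -0.010
tool delta [-0.0545 -0.0148 -0.1574]
per row / 8 [-0.0068 -0.0019 -0.0197]
rotvec [-4.23 -3.86 -4.52]
ext in dock -0.0 0.0
```

View pics/C14.png

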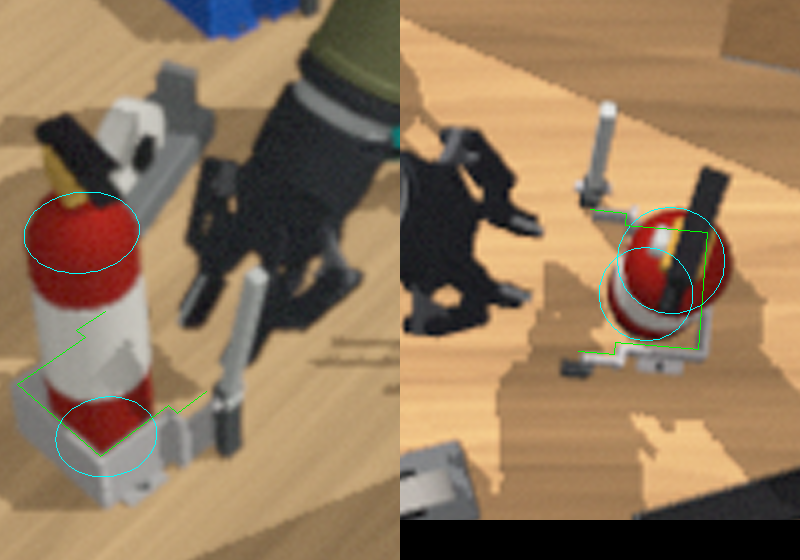

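View pics/wrist14.png

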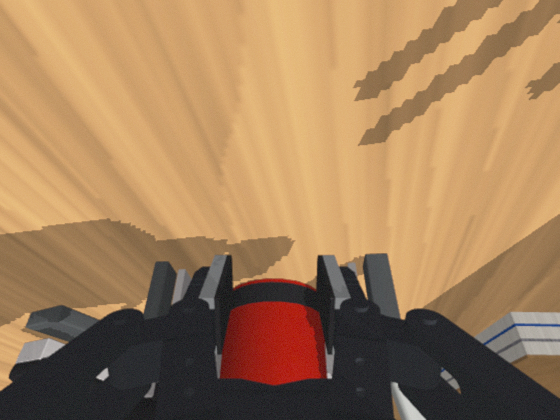

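```bash
AZ=-95.4 TILT=37 python3 to.py .60 0 .17 6
```

```text
t 11.93 pos [ 0.5338 -0.0494  0.0401] q [-30.1  63.5  22.8 104.2  19.8  34.1 -45.7] F [-0.1 -0.8 -0.3] az -102.1 tilt 36.0 yz -0.009
tool delta [-0.027   0.054  -0.1417]
per row / 6 [-0.0045  0.009  -0.0236]
rotvec [-3.98 -0.99 -4.47]
```

>>> move_arm(
  rows=[
    [[-0.15, 0, 0, -0.02, 0, 0, 0], [-0.15, -0.0045, 0.005, -0.024, 0, 0, 0], [-1, -0.0045, 0.01, -0.024, -1, -0.2, -1], [-1, -0.0045, 0.012, -0.024, -1, -0.2, -1], [-1, -0.0045, 0.012, -0.024, -1, -0.2, -1], [-1, -0.0045, 0.012, -0.024, -1, -0.2, -1.3]],
  ],
)

```text
t: 12.43
position: [0.5898, -0.0047, 0.1679]
ee_rot: [[0.077, 0.994, -0.078], [0.784, -0.108, -0.611], [-0.615, -0.014, -0.788]]
contact_force: [0.1, -0.3, -0.7]
gripper_width: 0.001
```

```bash
AZ=-95.4 TILT=37 python3 to.py .6484 -.05 .15 4; python3 look.py 15
```

```text
t 12.43 pos [ 0.5898 -0.0047  0.1679] q [-32.7  54.   22.3  93.9  20.8  52.8 -37.8] F [ 0.1 -0.3 -0.7] az -97.3 tilt 38.0 yz -0.014
tool delta [-0.0201  0.0635  0.0372]
per row / 4 [-0.005   0.0159  0.0093]
rotvec [-1.15  0.98 -0.15]
```

View pics/L15.png

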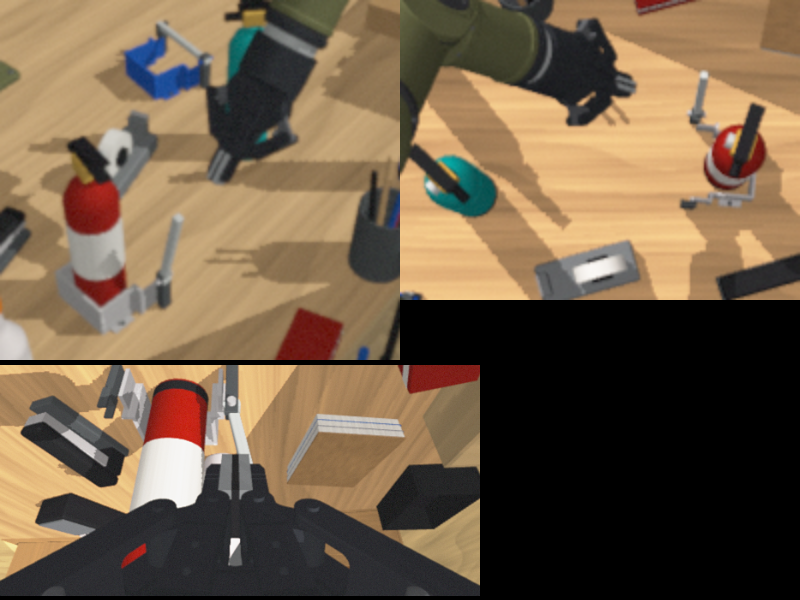

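>>> move_arm(
  rows=[
    [[-1, 0, 0.018, 0, -0.4, 0.3, 0], [-1, 0, 0.018, 0, -0.4, 0.3, 0], [-1, 0, 0.018, 0, -0.4, 0.3, 0], [-1, -0.005, 0.014, 0.01, 0, 0, 0], [-1, -0.007, 0, 0.014, 0, 0, 0], [-1, -0.007, 0, 0.014, 0, 0, 0], [-1, 0, 0, 0, 0, 0, 0]],
  ],
)

```text
t: 13.17
position: [0.6465, -0.0606, 0.1414]
ee_rot: [[0.079, 0.994, -0.075], [0.788, -0.109, -0.606], [-0.61, -0.011, -0.792]]
contact_force: [-0.7, -1.6, -0.0]
gripper_width: -0.003
```

```bash
AZ=-95.4 TILT=37 python3 to.py .6484 -.0916 .15 4; python3 look.py 16
```

```text
t 13.17 pos [ 0.6465 -0.0606  0.1414] q [-25.6  58.4  21.9  86.4  21.5  52.3 -33.1] F [-0.7 -1.6 -0. ] az -97.1 tilt 37.6 yz -0.011
tool delta [-0.0295  0.0052  0.0118]
per row / 4 [-0.0074  0.0013  0.003 ]
rotvec [-1.02  0.61 -0.27]
```

View pics/L16.png

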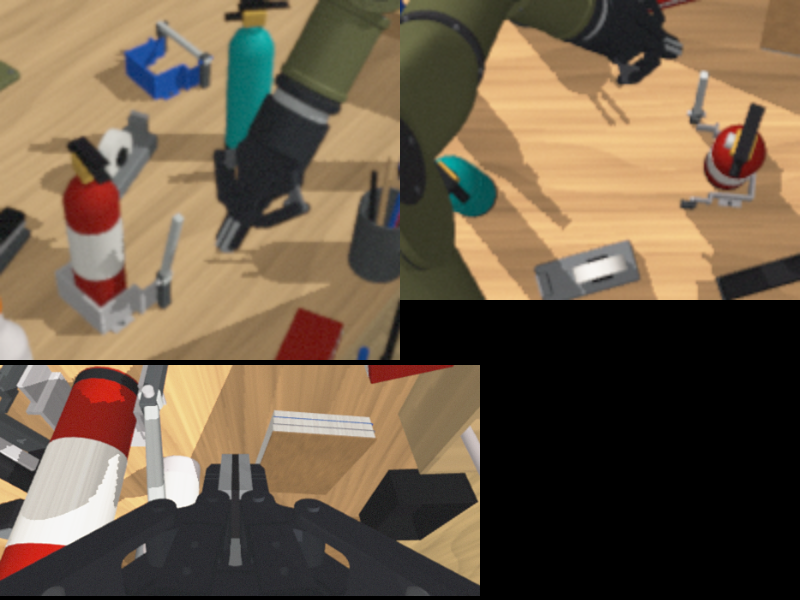

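>>> move_arm(
  rows=[
    [[-1, -0.008, 0.0015, 0.004, -0.3, 0.2, 0], [-1, -0.008, 0.0015, 0.004, -0.3, 0.2, 0], [-1, -0.008, 0.0015, 0.004, -0.3, 0.2, 0], [-1, -0.004, 0, 0, 0, 0, 0]],
  ],
)

```text
t: 13.65
position: [0.6513, -0.0826, 0.1495]
ee_rot: [[0.073, 0.996, -0.047], [0.801, -0.086, -0.593], [-0.594, 0.006, -0.804]]
contact_force: [0.8, -0.6, 0.3]
gripper_width: 0.001
```

```bash
cat >> to.py <<'E'
dd=np.array([.5156,-.1373]);v=s['position'][:2]-dd;b=-1.6645
print("TCP dock",np.round([np.cos(b)*v[0]+np.sin(b)*v[1],-np.sin(b)*v[0]+np.cos(b)*v[1],s['position'][2]],4), "ex,ey,ez in tool:",(R.T@np.array([[np.cos(b),np.sin(b),0],[-np.sin(b),np.cos(b),0],[0,0,1]]).T).T.round(3).tolist())
E
AZ=-95.4 TILT=37 python3 to.py .6484 -.0916 .15 4; python3 look.py 17
```

```text
t 13.65 pos [ 0.6513 -0.0826  0.1495] q [-23.7  56.9  21.9  87.9  22.7  49.2 -31.5] F [ 0.8 -0.6  0.3] az -94.5 tilt 36.5 yz 0.006
tool delta [-0.0077 -0.0021  0.0051]
per row / 4 [-0.0019 -0.0005  0.0013]
rotvec [ 0.53 -0.53  0.17]
TCP dock [-0.0672  0.1299  0.1495] ex,ey,ez in tool: [[-0.804, -0.007, 0.594], [-0.003, 1.0, 0.009], [-0.594, 0.006, -0.804]]
```

View pics/L17.png

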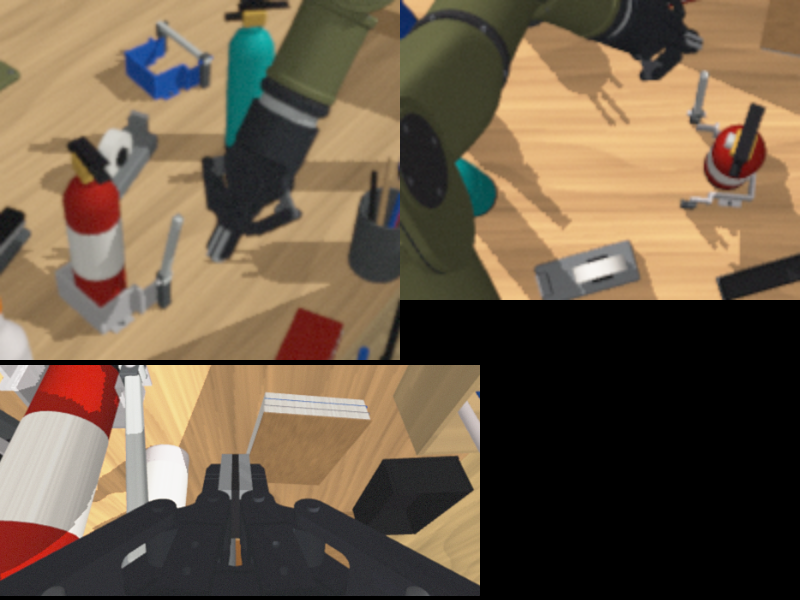

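```bash
python3 - <<'E'
from h import *
s=bot.read_state();R=s['ee_rot'];p=s['position']
for x in(-.011,.011):
    for L in(.015,.019,.025,.03): print(x,L,proj("wrist",p+R@[x,0,L]).round(0))
E
python3 -c "
import cv2;a=cv2.imread('pics/wrist17.png');cv2.imwrite('pics/w17z.png',cv2.resize(a[220:420,180:370],None,fx=4,fy=4)[:600])"
```

```text
-0.011 0.015 [[276. 300.]]
-0.011 0.019 [[276. 295.]]
-0.011 0.025 [[276. 288.]]
-0.011 0.03 [[276. 283.]]
0.011 0.015 [[276. 253.]]
0.011 0.019 [[276. 249.]]
0.011 0.025 [[276. 244.]]
0.011 0.03 [[276. 240.]]
```

View pics/w17z.png

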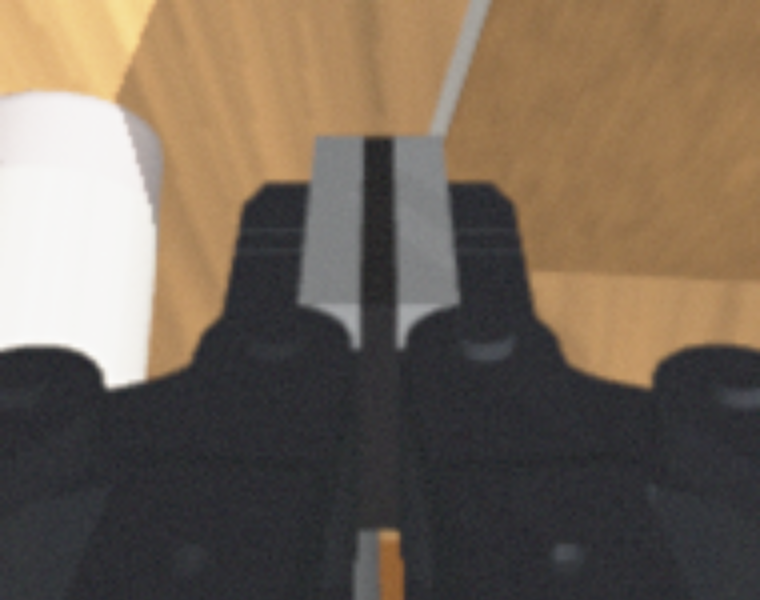

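>>> move_arm(
  rows=[
    [[-1, -0.0055, 0, 0.004, 0.3, -0.3, 0], [-1, -0.0055, 0, 0.004, 0.2, -0.2, 0], [-1, 0, -0.01, 0, 0, 0, 0], [-1, 0, -0.01, 0, 0, 0, 0], [-1, 0, -0.01, 0, 0, 0, 0], [-1, 0, 0, 0, 0, 0, 0]],
  ],
)

```text
t: 14.3
position: [0.6206, -0.0928, 0.1487]
ee_rot: [[0.071, 0.996, -0.055], [0.797, -0.09, -0.598], [-0.6, -0.001, -0.8]]
contact_force: [-0.1, -0.0, -0.1]
gripper_width: 0.005
```

```bash
AZ=-95.4 TILT=37 python3 to.py .6484 -.0916 .15 4; python3 look.py 18
```

```text
t 14.30 pos [ 0.6206 -0.0928  0.1487] q [-24.5  55.6  22.9  93.7  23.8  45.6 -33.1] F [-0.1 -0.  -0.1] az -95.2 tilt 36.9 yz -0.001
tool delta [ 0.0022  0.0276 -0.0033]
per row / 4 [ 0.0005  0.0069 -0.0008]
rotvec [ 0.11 -0.11  0.23]
TCP dock [-0.0541  0.1004  0.1487] ex,ey,ez in tool: [[-0.8, -0.004, 0.6], [-0.004, 1.0, 0.002], [-0.6, -0.001, -0.8]]
```

View pics/L18.png

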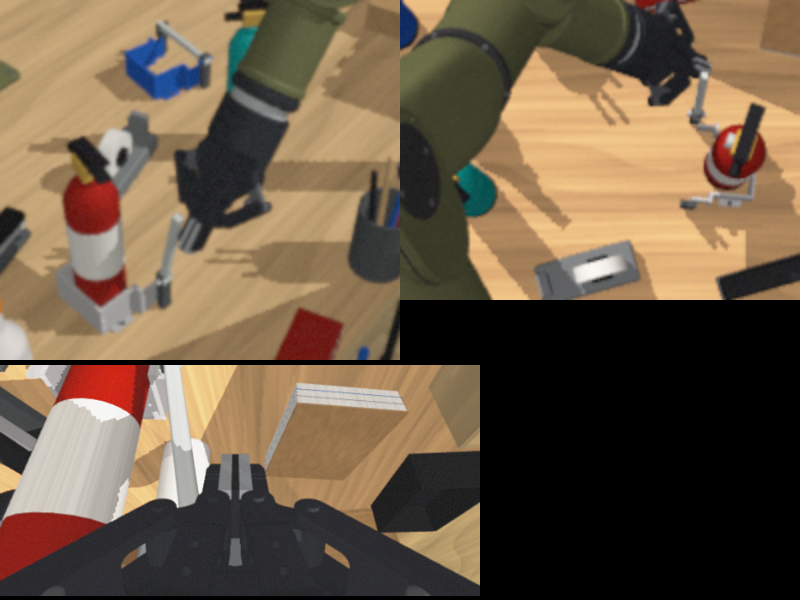

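>>> move_arm(
  rows=[
    [[-1, -0.0006, -0.007, -0.0008, 0, 0, 0], [-1, -0.0006, -0.007, -0.0008, 0, 0, 0], [-1, -0.0006, -0.007, -0.0008, 0, 0, 0], [-1, 0, -0.008, 0, 0, 0, 0], [-1, 0.0006, -0.008, 0.0008, 0, 0, 0]],
  ],
)

```text
t: 14.87
position: [0.5883, -0.0895, 0.1519]
ee_rot: [[0.075, 0.996, -0.044], [0.798, -0.086, -0.597], [-0.599, 0.01, -0.801]]
contact_force: [1.4, -0.1, 0.3]
gripper_width: -0.002
```

```bash
AZ=-95.4 TILT=37 python3 to.py .6484 -.0916 .15 4; python3 look.py 19
```

```text
t 14.87 pos [ 0.5883 -0.0895  0.1519] q [-26.7  53.7  24.2 100.1  24.9  41.3 -35.9] F [ 1.4 -0.1  0.3] az -94.2 tilt 36.8 yz 0.010
tool delta [0.004  0.06   0.0001]
per row / 4 [0.001 0.015 0.   ]
rotvec [ 0.72 -0.24  0.01]
TCP dock [-0.0544  0.068   0.1519] ex,ey,ez in tool: [[-0.801, -0.007, 0.598], [0.0, 1.0, 0.012], [-0.599, 0.01, -0.801]]
```

View pics/L19.png

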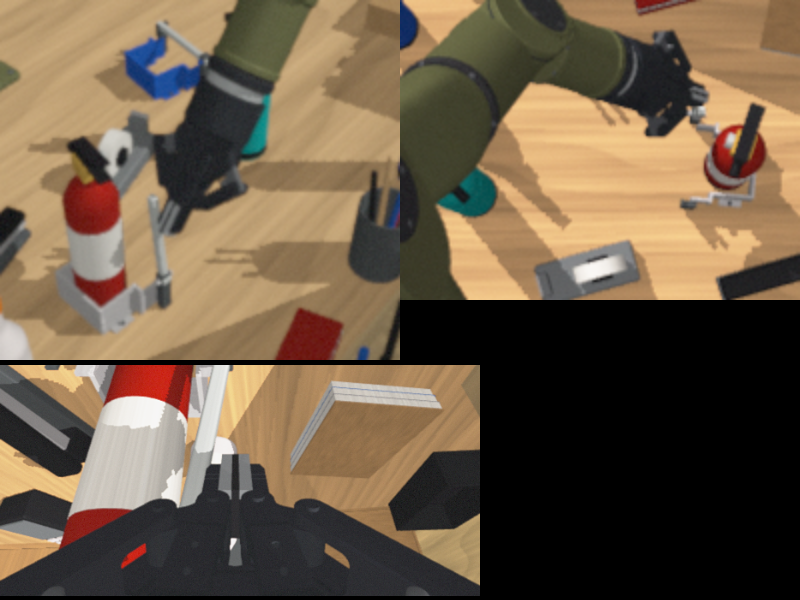

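>>> move_arm(
  rows=[
    [[-1, 0.001, -0.0067, 0.0005, 0.2, 0, 0], [-1, 0.001, -0.0067, 0.0005, 0.2, 0, 0], [-1, 0.001, -0.0067, 0.0005, 0.1, 0, 0], [-1, 0.0021, -0.008, 0.0028, 0.1, 0, 0], [-1, 0.0021, -0.008, 0.0028, 0.1, 0, 0], [-1, 0.0021, -0.008, 0.0028, 0.1, 0, 0]],
  ],
)

```text
t: 15.52
position: [0.5437, -0.0837, 0.1378]
ee_rot: [[0.077, 0.995, -0.055], [0.798, -0.095, -0.595], [-0.598, 0.002, -0.802]]
contact_force: [2.3, 1.0, -1.2]
gripper_width: -0.002
```

```bash
AZ=-95.4 TILT=37 python3 to.py .6484 -.0916 .15 4; python3 look.py 20
```

```text
t 15.52 pos [ 0.5437 -0.0837  0.1378] q [-29.3  53.6  25.4 107.4  25.5  36.1 -39.6] F [ 2.3  1.  -1.2] az -95.3 tilt 36.7 yz 0.002
tool delta [-0.0055  0.105  -0.0109]
per row / 4 [-0.0014  0.0263 -0.0027]
rotvec [ 0.05 -0.3  -0.1 ]
TCP dock [-0.056   0.023   0.1378] ex,ey,ez in tool: [[-0.802, 0.001, 0.598], [0.002, 1.0, 0.001], [-0.598, 0.002, -0.802]]
```

View pics/L20.png

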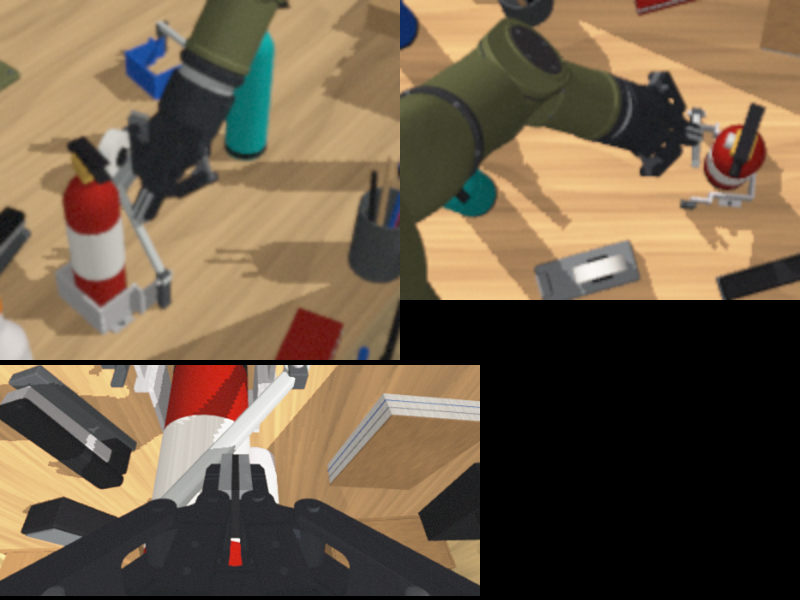

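>>> move_arm(
  rows=[
    [[-1, 0.0036, -0.006, 0.0048, 0, 0, 0], [-1, 0.0036, -0.006, 0.0048, 0, 0, 0], [-1, 0.0036, -0.006, 0.0048, 0, 0, 0], [-1, 0.0036, -0.0035, 0.0047, 0, 0, 0], [-1, 0.0036, -0.0035, 0.0047, 0, 0, 0], [-1, 0.0036, -0.0035, 0.0047, 0, 0, 0]],
  ],
)

```text
t: 16.17
position: [0.5141, -0.0808, 0.0997]
ee_rot: [[0.078, 0.995, -0.054], [0.798, -0.095, -0.595], [-0.598, 0.003, -0.802]]
contact_force: [1.6, 0.2, -0.2]
gripper_width: -0.003
```

```bash
AZ=-95.4 TILT=37 python3 to.py .6484 -.0916 .15 4; python3 look.py 21
```

```text
t 16.17 pos [ 0.5141 -0.0808  0.0997] q [-31.5  57.2  26.8 112.8  26.3  28.5 -44. ] F [ 1.6  0.2 -0.2] az -95.2 tilt 36.7 yz 0.003
tool delta [-0.0282  0.1349 -0.0412]
per row / 4 [-0.007   0.0337 -0.0103]
rotvec [ 0.12 -0.29 -0.17]
TCP dock [-0.0561 -0.0068  0.0997] ex,ey,ez in tool: [[-0.802, 0.002, 0.598], [0.003, 1.0, 0.002], [-0.598, 0.003, -0.802]]
```

View pics/L21.png

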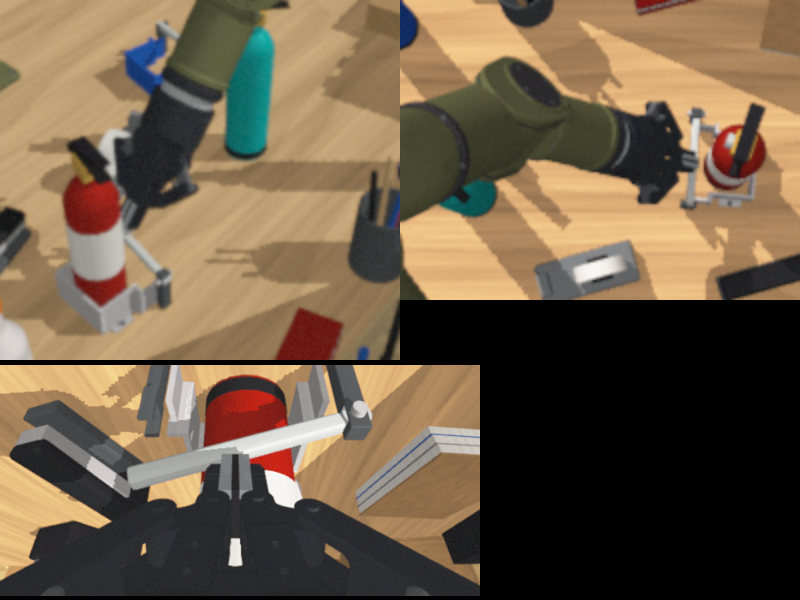

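>>> move_arm(
  rows=[
    [[-1, 0.0036, -0.002, 0.0048, 0, 0, 0], [-1, 0.0036, -0.001, 0.0048, 0, 0, 0], [-1, 0.003, -0.001, 0.004, 0, 0, 0], [-1, 0.002, 0, 0.0027, 0, 0, 0]],
  ],
)

```text
t: 16.65
position: [0.5101, -0.0809, 0.0787]
ee_rot: [[0.08, 0.995, -0.055], [0.797, -0.097, -0.596], [-0.598, 0.004, -0.801]]
contact_force: [-0.1, 0.3, 0.6]
gripper_width: 0.0
```

```bash
AZ=-95.4 TILT=37 python3 to.py .6484 -.0916 .15 4; python3 look.py 22
```

```text
t 16.65 pos [ 0.5101 -0.0809  0.0787] q [-31.8  59.6  27.1 113.4  26.3  25.9 -45.4] F [-0.1  0.3  0.6] az -95.3 tilt 36.7 yz 0.004
tool delta [-0.0402  0.139  -0.0583]
per row / 4 [-0.0101  0.0347 -0.0146]
rotvec [ 0.09 -0.25 -0.24]
TCP dock [-0.0557 -0.0108  0.0787] ex,ey,ez in tool: [[-0.801, 0.003, 0.598], [0.005, 1.0, 0.001], [-0.598, 0.004, -0.801]]
```

View pics/L22.png

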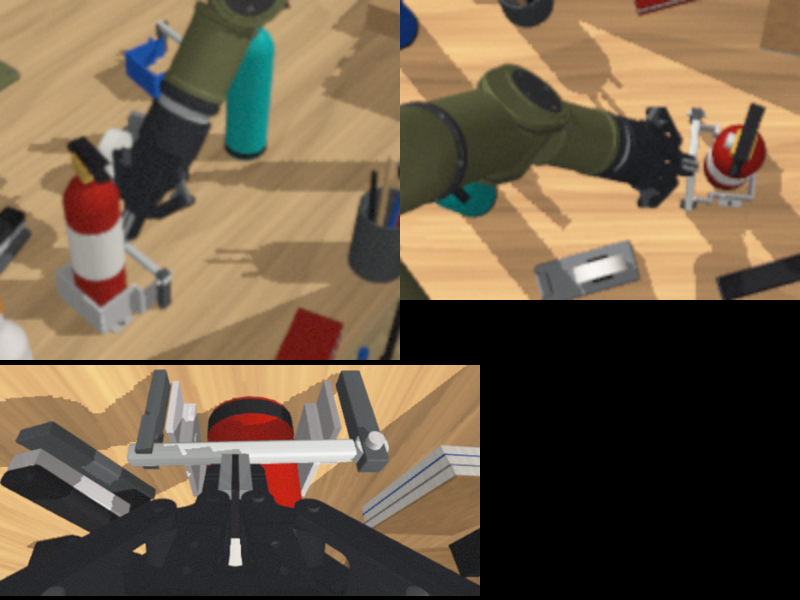

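>>> move_arm(
  rows=[
    [[-1, 0.002, 0, 0.0027, 0, 0, 0], [-1, 0.002, 0, 0.0027, 0, 0, 0]],
  ],
)

```text
t: 16.97
position: [0.5107, -0.082, 0.0749]
ee_rot: [[0.082, 0.995, -0.055], [0.795, -0.098, -0.599], [-0.601, 0.005, -0.799]]
contact_force: [-4.9, 19.1, 40.3]
gripper_width: 0.003
```

```bash
AZ=-95.4 TILT=37 python3 to.py .6484 -.0916 .15 4; python3 look.py 23
```

```text
t 16.97 pos [ 0.5107 -0.082   0.0749] q [-31.8  60.1  27.3 113.3  26.3  25.6 -45.7] F [-4.9 19.1 40.3] az -95.2 tilt 37.0 yz 0.005
tool delta [-0.0415  0.1384 -0.0618]
per row / 4 [-0.0104  0.0346 -0.0155]
rotvec [ 0.11 -0.04 -0.37]
TCP dock [-0.0546 -0.0101  0.0749] ex,ey,ez in tool: [[-0.799, 0.005, 0.601], [0.007, 1.0, 0.002], [-0.601, 0.005, -0.799]]
```

View pics/L23.png

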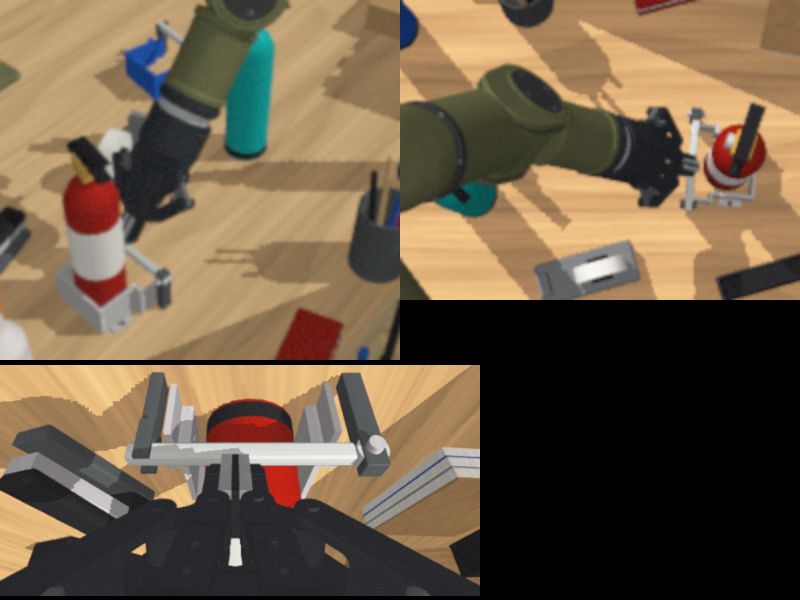

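>>> move_arm(
  rows=[
    [[-1, -0.0024, 0, -0.0032, 0, 0, 0], [-1, 0, 0, -0.01, 0, 0, 0], [-1, 0, 0, -0.02, 0, 0, 0], [-1, 0, 0, -0.025, 0, 0, 0], [-1, 0, 0, -0.025, 0, 0, 0], [-1, 0, 0, -0.025, 0, 0, 0], [-1, 0, 0, -0.02, 0, 0, 0], [-1, 0, 0, 0, 0, 0, 0]],
  ],
)

```text
t: 17.78
position: [0.518, -0.0019, 0.1859]
ee_rot: [[0.084, 0.995, -0.054], [0.796, -0.099, -0.597], [-0.6, 0.007, -0.8]]
contact_force: [0.4, -0.7, -0.6]
gripper_width: 0.003
```

```bash
AZ=-95.4 TILT=37 python3 to.py .6484 -.0916 .15 4; python3 look.py 24; python3 chk.py 24 .5156 -.1373
```

```text
t 17.78 pos [ 0.518  -0.0019  0.1859] q [-37.7  48.4  24.5 107.1  21.9  45.1 -42.1] F [ 0.4 -0.7 -0.6] az -95.2 tilt 36.8 yz 0.007
tool delta [-0.0389  0.1384  0.0753]
per row / 4 [-0.0097  0.0346  0.0188]
rotvec [ 0.13 -0.16 -0.48]
TCP dock [-0.135  -0.0102  0.1859] ex,ey,ez in tool: [[-0.8, 0.006, 0.6], [0.009, 1.0, 0.002], [-0.6, 0.007, -0.8]]
ext in dock -0.0 0.0
```

View pics/L24.png

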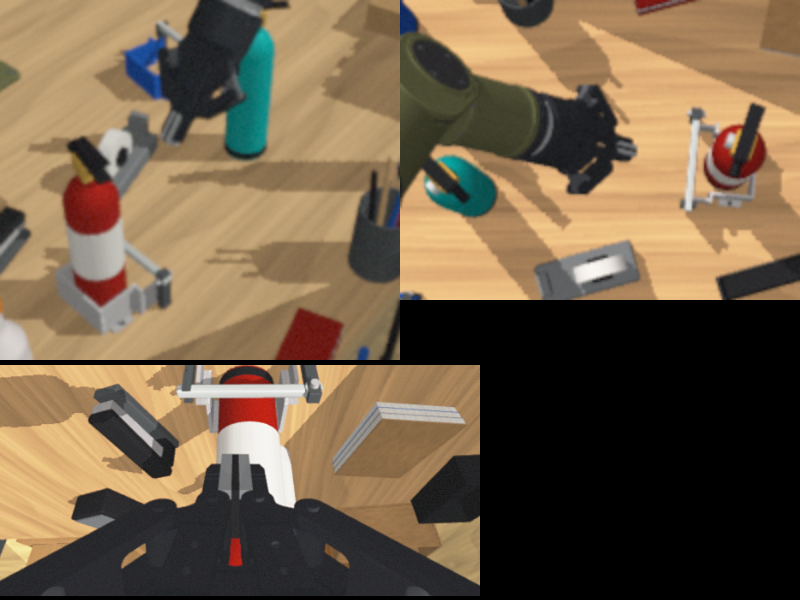

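View pics/C24.png

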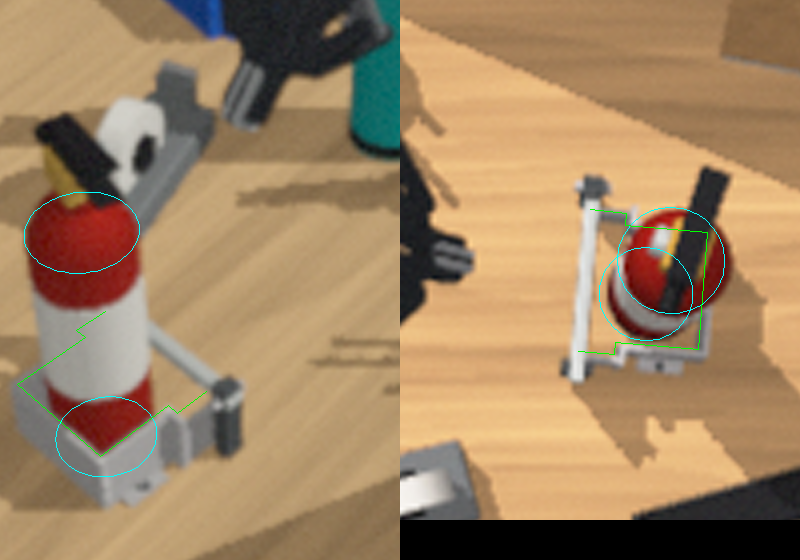

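View pics/wrist24.png

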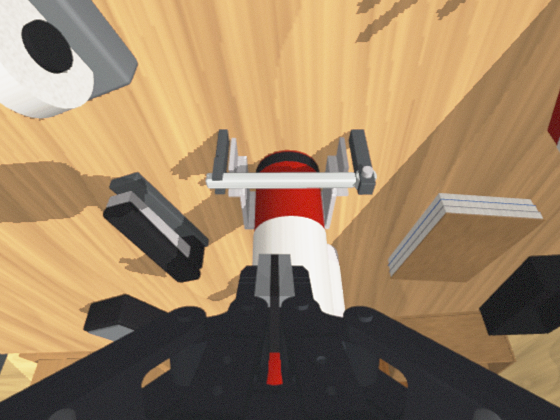

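View pics/top24.png

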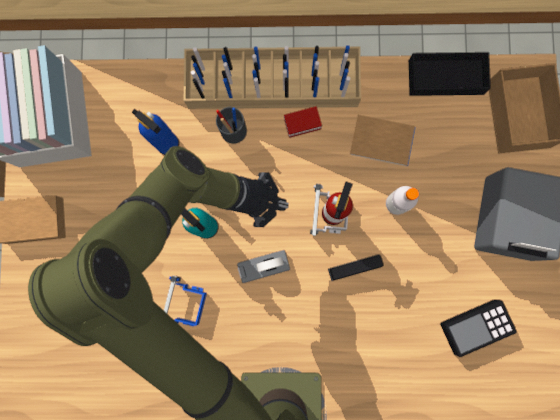

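```bash
python3 - <<'E'
from h import *
a=cv2.imread("pics/top0.png",0).astype(np.float32);b=cv2.imread("pics/top24.png",0).astype(np.float32)
for n,(x0,y0,x1,y1) in dict(glue=(385,180,425,215),cup=(214,104,250,145),tape=(235,248,292,284),stapler=(326,252,386,282),box=(282,104,324,138),nb=(348,112,418,168)).items():
    print(n,np.round(cv2.phaseCorrelate(a[y0:y1,x0:x1],b[y0:y1,x0:x1])[0],2))
s=bot.read_state();print(s['t'],s['contact_force'])
print(workorder.finish_job())
E
```

```text
glue [ 0.02 -0.02]
cup [0.09 0.51]
tape [-0.28 -0.02]
stapler [-0.39 -0.23]
box [ 0.43 -0.01]
nb [-0.01  0.04]
17.9333 [-0.42921645 -0.40222893  0.24233997]
the job is handed in; nothing more can be done
None
```

I slid the extinguisher into the bracket and lowered the bar across it, then handed the job in at about 18 s. However, I also knocked the turquoise look-alike, which the task said to leave alone.

- **Extinguisher:** I pushed it low with the two fingertips. At the end it stopped moving and the push force rose to about 12 N, as expected against the back plate. The last images from both cameras show it upright, within about 3 mm of the home point. The camera overlays disagree with each other by 1–2 pixels (2–5 mm).
- **Bar:** I swung it over with the closed fingers and pressed it down until it met its stop, reaching about 40 N on the fingertips for a moment. In the last images it lies level in its fork. I judged the angle by eye rather than measuring it.
- **Bystanders:** comparing the top view before and after, all six shifted by about half a pixel or less, roughly 1 mm.
- **Robot:** it finished clear of everything, with contact force near zero.
- **What went wrong:** early in the push the arm, probably the gripper's knuckle, brushed the turquoise look-alike. It turned and slid by roughly 25 mm, but stayed upright. I then changed the tool's angle to keep clear, and saw no further movement of it.
- **Bar before the swing:** it also opened slightly further while I pushed the extinguisher in. It was still raised when the extinguisher reached home.

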